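# Read a stained slide with the hand lens

### The arm

A 6-joint arm with a two-finger parallel gripper is mounted at the origin on a cart in front of the work surface, level with it; the furniture and walls round the work are solid. World frame = base frame: x ahead of the robot, y to its left, z up, the work surface at z = 0. Lengths are in m, angles in rad, forces in N, time in s.
With the tool pointing down it reaches from about 0.375 to 0.9 m from the base axis. Payload 3.1 kg.
Tool frame: the origin (TCP) lies at the very end of the fingers, on their centre line; the grasp point (between the pads) lies 19 mm behind it; z points along the fingers, y is the direction in which the jaws open and shut (so a half turn about z gives the same grasp; the last joint's range is limited). The gripper opens to 87 mm and grips with 3 to 60 N. Pads are 19 mm wide; open, the fingers measure 117 mm over their backs; the gripper's body (75 mm by 190 mm) begins 51 mm behind the grasp point.
Start: joints at [1.171, 0.527, 1.433, -0, 1.181, -0.178], TCP at [0.137, 0.61, 0.223] pointing down, gripper open.
Joint ranges: [-3.08, 3.08], [-0.75, 2.2], [0.22, 2.44], [-1.43, 4.57], [0, 2.65], [-2.85, 2.85]. Speed limits (rad/s): [2.79, 2.79, 3.14, 3.14, 3.14, 3.14].

### API

Orientations are given as a unit quaternion [w, x, y, z].
In Python, from cell import read_state, eyes, arm gives the robot as it stands. The module is installed in compiled form; this text tells all that it offers.
- The arm moves only by the tool carry_out, never from a script. Its argument "targets" is a list of rows, each an object of numbers: "claw": the opening, from -1 (shut) to 1 (fully open); "x", "y", "z": the shift along the tool's x, y, z in cm; "twist": the turn about the tool's z in degrees. In form: [{"claw": .., "x": .., "y": .., "z": .., "twist": ..}, ...]. A call has 1 to 20 rows; each row is the pose to reach, as a shift and turn from the pose commanded when the call began, along the tool's axes at that moment; what a row does not reach only later rows make up. A row lasts 1/12 s, in which the tool goes at most 41.7 mm and 7.16 degrees, less where a joint would pass 70% of its speed; a pose out of reach is approached as far as the arm can. A call with a gripper value outside its range is refused whole. The fingers move at their own pace and stop on an object; the grip force is fixed at half the most. Time passes only in rows, so rows that repeat a pose let the fingers close. It gives the time, the measured TCP pose, the force and the opening at its end, in the units of the state.
- read_state(): the state, without advancing time (a new reading comes with each control period).
- eyes.get_image(name): name is "side" or "top" or "wrist"; returns a dict with "img" (420x560x3 uint8, red, green, blue), "K" (3x3 intrinsics, pixels), "dist" ([k1, k2, p1, p2, k3] as OpenCV has them; the pictures are not rectified), "xyz" and "attitude" of the camera in the world. Camera axes: x right, y up, looking along -z (the intrinsics and any distortion apply to the point x, -y, -z); pixel columns grow to the right and rows downward; lengths in m; the calibration is good to about 2 mm. A picture is of the moment at which its call begins. There is no depth.
- arm.finish_job(): hands the job in, once; it reports no verdict.
The state is a dict: "t": time; "qpos": joint angles; "qd": joint speeds; "joint_efforts": joint torques, N m; "eef_pos": TCP position; "eef_rot": TCP orientation; "force": force on the tool from outside, world axes, zero at the start; "ft_torque": the same for the moment, N m; "grip_width": finger opening in m.
Only numpy, scipy, OpenCV 4.12 (cv2) and the standard library are available. Lean on these libraries where they do the work, as an engineer would, in place of code of your own. Each camera call takes 0.05 s, during which the arm holds its last target.

### The job

Slide the slide carriage along its rail until it is against the grey reading stop beside the post with the orange pointer, then turn its black T-bar knob clockwise until the carriage is clamped tight, so the slide cannot drift. Then pick up the hand lens and hold it still and level, clear of the stage, centred over the pink section with its rim at the height of the orange pointer; finish while holding it there, without letting go. Do not shift the pointer on its post, and leave the forceps, the dropper bottle and the green-capped pot where they are.

Things in the scene. Friction and masses are not known exactly. Their poses are not given: they have to be found in the camera images.
- slide_stage: white base plate of the slide reading stage, 130 (x) x 300 (y) mm, top 15 mm above the worktop, fixed to it; origin at the centre of its underside. Its y axis runs along the steel rail, from the loading end (-y) to the grey reading stop (+y); the rail's centre line lies at x = -15 mm in this frame. A steel post 10 mm thick stands at x = 46, y = 82 mm and its top is 167 mm above the worktop
- carriage (a joint): position of the aluminium slide carriage along the stage's +y, in m: 0 at the loading end, 0.090 against the reading stop (a hard stop). It slides with 1.5 N of friction while the clamp knob is loose. The carriage is 72 (x) x 130 (y) mm, its top 41 mm above the worktop. It can be pulled along by its knob
- section (a point): centre of the pink stained section on the glass slide (76 x 26 mm, along the stage's y) clipped on the carriage, on the slide's upper face, 42.5 mm above the worktop; moves with the carriage
- clamp_knob (a joint): angle of the clamp knob in rad, growing clockwise seen from above: 0 loose, its screw meets the rail at about 0.8, end stop at 1.4; above 1.15 it clamps the carriage tight (turn it to the end stop). It needs at most 0.1 N m and stays where it is left. Seen from above the bar lies 0.2 - angle (anticlockwise positive) from the stage's x axis
- knob_grip (a point): centre of the T-bar of the black clamp knob, on the knob's vertical axis, 74 mm above the worktop: bar 40 mm long, 12 mm wide, 16 mm high, its top 8 mm above this point, its underside 24 mm above the carriage. The frame turns with the knob (its x is the stage's x at knob angle 0); the bar's length lies 0.2 rad anticlockwise, seen from above, of its x. The knob rides on the carriage, 65 mm to the stage's -y of the section
- pointer_tip (a point): tip of the orange pointer on the height collar of the post: it marks the height at which the lens is in focus, 55 to 90 mm above the slide. It points at the lens axis and ends 46 mm short of it: with the carriage at the stop the tip lies 40 mm to the stage's +x and 23 mm to its +y of the section. The collar (19 mm thick, 14 mm high, centred at the pointer's height, small black screw at its back) is held on the post by friction
- lens_center (a point): centre of the hand lens, half-way up its rim: dark round rim 67 mm in diameter and 14 mm high with clear glass in it; z is the lens axis, the handle points along -x. It lies flat on the worktop at the start; the lens weighs about 70 g
- lens_grip (a point): middle of the lens's black handle, half-way up, 85 mm from the lens centre along the lens's -x; handle 13 mm wide, 14 mm high, 85 mm long
- forceps: fine steel forceps 13 x 118 x 9 mm lying on the worktop, long along y; origin at the centre of the underside
- dropper_bottle: small brown bottle with a black dropper, 28 mm in diameter, 94 mm high, standing; origin at the centre of the underside
- specimen_pot: white pot with a green cap, 48 mm in diameter, 52 mm high, standing; origin at the centre of the underside

How it is judged:
By the outcome, as a careful person would: the job done as asked, in the order asked, and still so for the second after the job is handed in, while the arm keeps its last pose, push and grip.
It also fails if it takes over 58 s, if anything falls off the work surface, if the arm or the gripper's body presses on something with over 40 N, if the wrist force passes 120 N, or if a joint passes its speed limit or range.

## Working session

There is one attempt and no reset: what is moved stays moved. The work goes in short steps, Python scripts to look and compute and a tool call to move; the robot and the scene stay as the last step left them, time stands still between calls to the robot, and variables do not carry over. Pictures are saved under pics/ and viewed, and the job is handed in when it is done.

Besides the shell and the picture viewer there is one more tool, called by a JSON object that holds its "op" and its "data", one argument or row to a line. carry_out: Moves the arm, as the interface text tells. Its arguments: {"type":"object","properties":{"targets":{"type":"array","items":{"type":"object","properties":{"claw":{"type":"number"},"x":{"type":"number"},"y":{"type":"number"},"z":{"type":"number"},"twist":{"type":"number"}}}}},"required":["targets"]}

```bash
mkdir -p pics; cat > h.py <<'E'
import numpy as np, cv2
from cell import read_state, eyes, arm
from scipy.spatial.transform import Rotation as R
def rot(q): q=np.array(q); return R.from_quat([q[1],q[2],q[3],q[0]]).as_matrix()
def grab(n,f):
    d=eyes.get_image(n); cv2.imwrite('pics/'+f,d['img'][:,:,::-1]); np.savez('pics/'+f+'.npz',**{k:np.array(v) for k,v in d.items()}); return d
def load(f): return dict(np.load('pics/'+f+'.npz'))
def Rc(d):
    a=np.array(d['attitude']); return a if a.shape==(3,3) else rot(a)
def ray(d,uv):
    p=cv2.undistortPoints(np.array([[uv]],float),np.array(d['K']),np.array(d['dist'],float))[0,0]
    v=Rc(d)@np.array([p[0],-p[1],-1.]); return np.array(d['xyz'],float),v/np.linalg.norm(v)
def onz(d,uv,z):
    o,v=ray(d,uv); return o+v*(z-o[2])/v[2]
def proj(d,P):
    c=Rc(d).T@(np.array(P,float)-d['xyz']); c=np.array([c[0],-c[1],-c[2]])
    return cv2.projectPoints(c[None],np.zeros(3),np.zeros(3),np.array(d['K']),np.array(d['dist'],float))[0][0,0]
def tri(d1,a,d2,b):
    o1,v1=ray(d1,a);o2,v2=ray(d2,b)
    s=np.linalg.lstsq(np.c_[v1,-v2],o2-o1,rcond=None)[0]
    p,q=o1+s[0]*v1,o2+s[1]*v2; return (p+q)/2,np.linalg.norm(p-q)
E
python3 - <<'E'
from h import *
for n in ['side','top','wrist']:
    d=grab(n,n+'0.png'); print(n,d['xyz'],d['attitude'],d['dist'],np.array(d['K']).round(1).tolist())
print(read_state())
E
```

```text
side [ 0.06547176 -0.79378647  0.7225279 ] [ 0.85520645  0.44523846 -0.11625311 -0.23847401] [-0.1287187  0.         0.         0.         0.       ] [[436.8, 0.0, 277.5], [0.0, 436.8, 213.5], [0.0, 0.0, 1.0]]
top [ 0.32203277 -0.02566918  1.14827317] [-0.69561216 -0.04932081  0.0669311   0.7135905 ] [0.01508412 0.         0.         0.         0.        ] [[465.6, 0.0, 279.8], [0.0, 465.6, 219.8], [0.0, 0.0, 1.0]]
wrist [0.05475424 0.62782238 0.38342794] [ 0.77168222 -0.12005366 -0.09550524  0.61722964] [-0.03747404  0.          0.          0.          0.        ] [[327.0, 0.0, 279.4], [0.0, 327.0, 207.7], [0.0, 0.0, 1.0]]
{'t': 0.15, 'qpos': array([ 1.17050592e+00,  5.28251826e-01,  1.43360687e+00, -2.12929485e-05,
        1.18142211e+00, -1.78485477e-01]), 'qd': array([-1.10115252e-03, -2.98276806e-03, -4.07234620e-03,  6.96412311e-06,
        2.93812075e-04,  6.91681279e-04]), 'joint_efforts': array([ 6.29584119e-04, -4.40428448e+01, -1.76843369e+01,  6.33694511e-02,
        5.52315975e-02, -8.09103585e-05]), 'eef_pos': array([0.13723737, 0.60916369, 0.22179729]), 'eef_rot': array([-2.31434403e-04,  1.10671200e-01,  9.93856717e-01, -8.11790716e-04]), 'force': array([ 0.01517071, -0.07124897, -0.3897578 ]), 'ft_torque': array([-0.0095003 ,  0.01063597, -0.00828813]), 'grip_width': 0.08689366881478297}
```

View pics/top0.png

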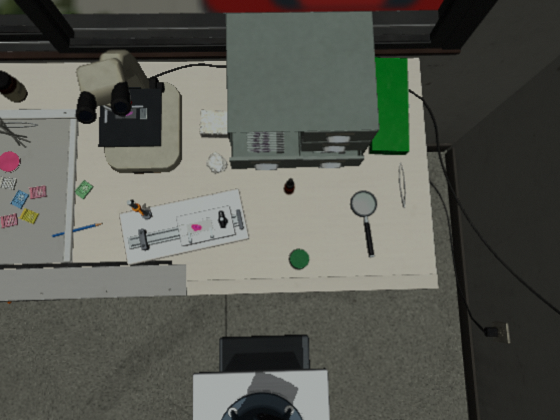

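View pics/side0.png

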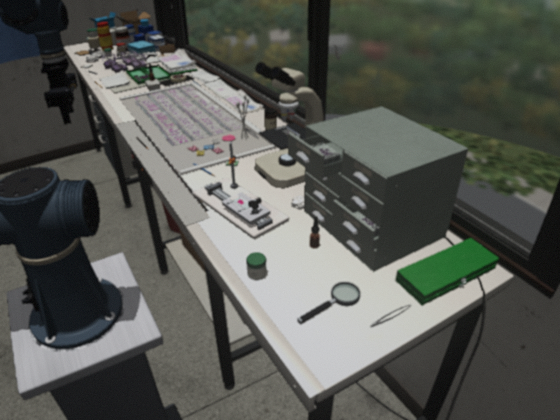

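View pics/wrist0.png

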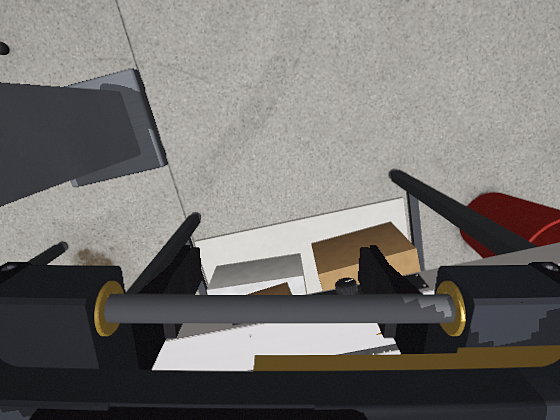

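```bash
python3 - <<'E'
from h import *
a=cv2.imread('pics/top0.png'); c=a[180:275,110:260]; cv2.imwrite('pics/t_st.png',cv2.resize(c,None,fx=5.3,fy=5.3,interpolation=cv2.INTER_CUBIC))
c=a[150:275,270:430]; cv2.imwrite('pics/t_le.png',cv2.resize(c,None,fx=4.5,fy=4.5,interpolation=cv2.INTER_CUBIC))
a=cv2.imread('pics/side0.png'); c=a[130:240,190:300]; cv2.imwrite('pics/s_st.png',cv2.resize(c,None,fx=5.4,fy=5.4,interpolation=cv2.INTER_CUBIC))
E
```

```text
(no output)
```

View pics/t_st.png

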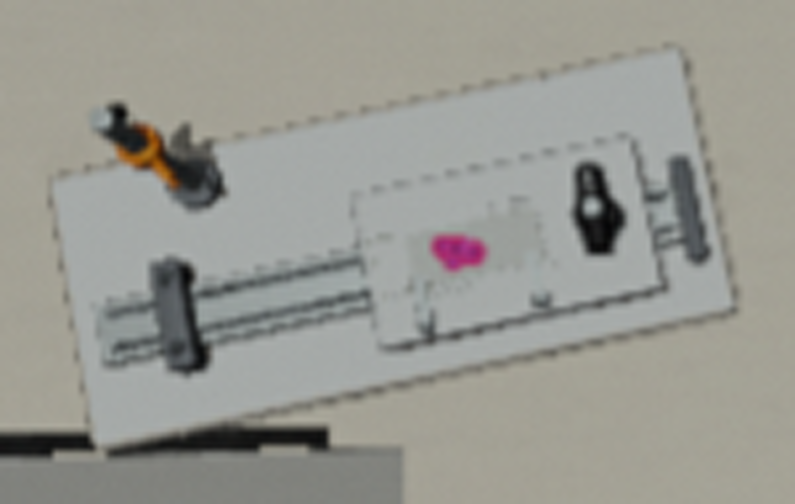

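View pics/t_le.png

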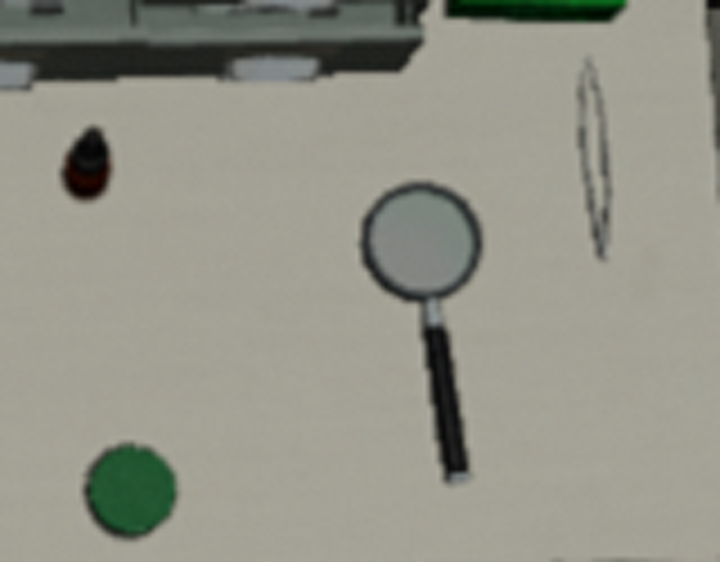

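View pics/s_st.png

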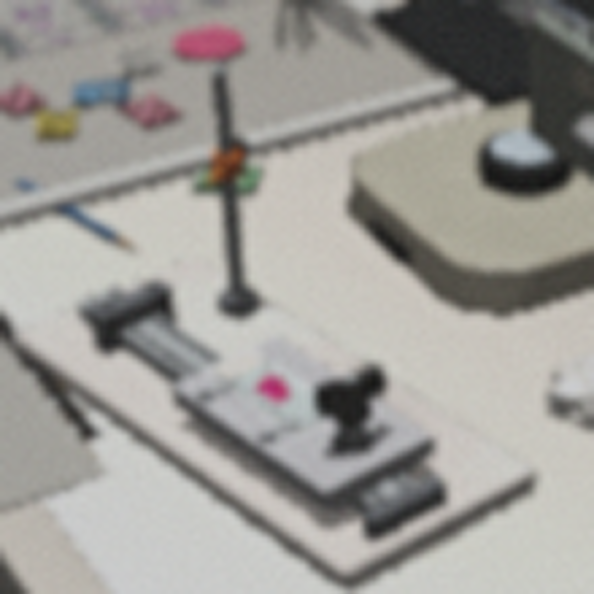

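```bash
python3 - <<'E'
from h import *
np.set_printoptions(precision=4,suppress=True)
T=load('top0.png'); S=load('side0.png')
t=lambda x,y:(110+(x+.5)/5.3-.5,180+(y+.5)/5.3-.5)
l=lambda x,y:(270+(x+.5)/4.5-.5,150+(y+.5)/4.5-.5)
s=lambda x,y:(190+(x+.5)/5.4-.5,130+(y+.5)/5.4-.5)
C=np.array([onz(T,t(*p),.015)[:2] for p in [(52,178),(683,45),(737,308),(97,447)]])
print(C, [np.linalg.norm(C[i]-C[(i+1)%4]) for i in range(4)])
c=C.mean(0); M=np.array([[.065,.15],[.065,-.15],[-.065,-.15],[-.065,.15]])
z=((C-c)[:,0]+1j*(C-c)[:,1]); m=M[:,0]+1j*M[:,1]; th=np.angle((z*m.conj()).sum()); print('center',c,'th',th)
Rz=np.array([[np.cos(th),-np.sin(th)],[np.sin(th),np.cos(th)]])
loc=lambda p:Rz.T@(p[:2]-c)
print('section',loc(onz(T,t(459,252),.0425)), onz(T,t(459,252),.0425))
print('knob',onz(T,t(597,208),.082),loc(onz(T,t(597,208),.082)))
print('car corners',[loc(onz(T,t(*p),.041)) for p in [(352,195),(632,135),(667,288),(385,350)]])
print('post top',tri(T,t(103,118),S,s(219,70)),loc(tri(T,t(103,118),S,s(219,70))[0]))
pp=c+Rz@[.046,.082]; print('post world',pp)
# section tri
print('sec tri',tri(T,t(459,252),S,s(273,389)))
# collar height from side: post axis projected
for zz in np.arange(.09,.14,.005): print(zz,(proj(S,[*pp,zz])-[190,130])*5.4,(proj(T,[*pp,zz])-[110,180])*5.3)
A=T['img'];A2=A[...,0].astype(int),A[...,1].astype(int),A[...,2].astype(int)
m=((A2[0]-A2[1]>60)&(A2[2]>90))  # pink
m[:, :180]=0;m[:,230:]=0;m[:200]=0; ys,xs=np.where(m);print('pink',xs.mean(),ys.mean(),len(xs),onz(T,(xs.mean(),ys.mean()),.0425))
print('lens c',onz(T,l(421,241),.014),'tail',onz(T,l(457,478),.012),'hstart',onz(T,l(434,325),.012))
print('rim edges',onz(T,l(361,241),.014),onz(T,l(482,241),.014),onz(T,l(421,182),.014),onz(T,l(421,301),.014))
print('pot',onz(T,l(131,490),.052),'bottle top',onz(T,l(93,135),.094),onz(T,l(88,180),.03),'forc',onz(T,l(588,60),.005),onz(T,l(603,260),.005))
E
```

```text
[[0.5358 0.336 ]
 [0.5925 0.0442]
 [0.4674 0.021 ]
 [0.411  0.3122]] [np.float64(0.2972050689345075), np.float64(0.12725655877265798), np.float64(0.2966176745846536), np.float64(0.12701681117315963)]
center [0.5017 0.1783] th 0.19091877096584026
section [-0.0155 -0.0314] [0.4924 0.1446 0.0425]
knob [0.5043 0.0785 0.082 ] [-0.0163 -0.0985]
car corners [array([0.0207, 0.011 ]), array([ 0.021 , -0.1181]), array([-0.0513, -0.1195]), array([-0.0518,  0.0094])]
post top (array([0.5305, 0.2689, 0.1649]), np.float64(0.0024041259802131277)) [0.0455 0.0835]
post world [0.5313 0.2676]
sec tri (array([0.4918, 0.1449, 0.0423]), np.float64(0.0014778378148623194))
0.09 [231.0932 190.2124] [154.4356 151.5553]
0.095 [230.4627 182.2886] [151.2378 149.3741]
0.1 [229.8303 174.3322] [148.0101 147.1724]
0.10500000000000001 [229.196  166.3431] [144.7521 144.9502]
0.11000000000000001 [228.5597 158.3211] [141.4633 142.707 ]
0.11500000000000002 [227.9214 150.2661] [138.1434 140.4426]
0.12000000000000002 [227.2813 142.1779] [134.7919 138.1566]
0.12500000000000003 [226.6392 134.0565] [131.4083 135.8488]
0.13000000000000003 [225.9952 125.9017] [127.9921 133.5189]
0.13500000000000004 [225.3492 117.7134] [124.543  131.1665]
0.14000000000000004 [224.7013 109.4915] [121.0603 128.7912]
pink 195.9387755102041 227.0 49 [0.4928 0.1452 0.0425]
lens c [ 0.5473 -0.2656  0.014 ] tail [ 0.4157 -0.2782  0.012 ] hstart [ 0.5004 -0.2705  0.012 ]
rim edges [ 0.5481 -0.2323  0.014 ] [ 0.5466 -0.2995  0.014 ] [ 0.5808 -0.2675  0.014 ] [ 0.5136 -0.2637  0.014 ]
pot [ 0.4104 -0.0976  0.052 ] bottle top [ 0.5913 -0.0814  0.094 ] [ 0.5824 -0.0812  0.03  ] forc [ 0.6516 -0.3685  0.005 ] [ 0.536  -0.3689  0.005 ]
```

```bash
cat >> h.py <<'E'
def delta(P,yaw_deg):
    """shift cm & twist from current measured pose (assumed=commanded) to TCP at P with tool y yaw"""
    s=read_state(); M=rot(s['eef_rot']); d=M.T@(np.array(P)-s['eef_pos'])*100
    y=np.degrees(np.arctan2(M[1,1],M[0,1])); return d.round(2), round((y-yaw_deg+180)%360-180,2), 'yaw',round(y,2)
E
python3 - <<'E'
from h import *
print(delta([.48,.08,.22],112))
T=load('top0.png'); print(onz(T,(232,165),0),onz(T,(360,165),0))
W=load('wrist0.png'); print(Rc(W)@[0,0,-1.])
E
```

```text
(array([-45.08, -44.08,   0.24]), np.float64(-34.71), 'yaw', np.float64(77.29))
[0.65666218 0.06077469 0.        ] [ 0.64981937 -0.26607198  0.        ]
[ 0.29560074 -0.06738922 -0.95293174]
```

{"op": "carry_out", "data": {
  "targets": [
    {"claw": 1,"x": -45,"y": -44,"z": 0,"twist": -35},
    {"claw": 1,"x": -45,"y": -44,"z": 0,"twist": -35},
    {"claw": 1,"x": -45,"y": -44,"z": 0,"twist": -35},
    {"claw": 1,"x": -45,"y": -44,"z": 0,"twist": -35},
    {"claw": 1,"x": -45,"y": -44,"z": 0,"twist": -35},
    {"claw": 1,"x": -45,"y": -44,"z": 0,"twist": -35},
    {"claw": 1,"x": -45,"y": -44,"z": 0,"twist": -35},
    {"claw": 1,"x": -45,"y": -44,"z": 0,"twist": -35},
    {"claw": 1,"x": -45,"y": -44,"z": 0,"twist": -35},
    {"claw": 1,"x": -45,"y": -44,"z": 0,"twist": -35},
    {"claw": 1,"x": -45,"y": -44,"z": 0,"twist": -35},
    {"claw": 1,"x": -45,"y": -44,"z": 0,"twist": -35},
    {"claw": 1,"x": -45,"y": -44,"z": 0,"twist": -35},
    {"claw": 1,"x": -45,"y": -44,"z": 0,"twist": -35},
    {"claw": 1,"x": -45,"y": -44,"z": 0,"twist": -35},
    {"claw": 1,"x": -45,"y": -44,"z": 0,"twist": -35},
    {"claw": 1,"x": -45,"y": -44,"z": 0,"twist": -35},
    {"claw": 1,"x": -45,"y": -44,"z": 0,"twist": -35},
    {"claw": 1,"x": -45,"y": -44,"z": 0,"twist": -35},
    {"claw": 1,"x": -45,"y": -44,"z": 0,"twist": -35}
  ]
}}

```text
t: 1.82
eef_pos: [0.4783, 0.0827, 0.2224]
eef_rot: [-0.001, -0.194, 0.981, 0.0]
force: [-0.1, 0.3, -0.3]
grip_width: 0.0871
```

```bash
python3 - <<'E'
from h import *
grab('wrist','w1.png'); s=read_state(); print(s['t'],s['eef_pos'],s['qpos'],delta(s['eef_pos'],112))
E
```

```text
1.8667 [0.47842013 0.08279101 0.22244589] [-5.94579732e-02  3.41422927e-01  1.77335174e+00  2.82332176e-04
  1.02790759e+00 -2.02150087e+00] (array([0., 0., 0.]), np.float64(0.41), 'yaw', np.float64(112.41))
```

View pics/w1.png

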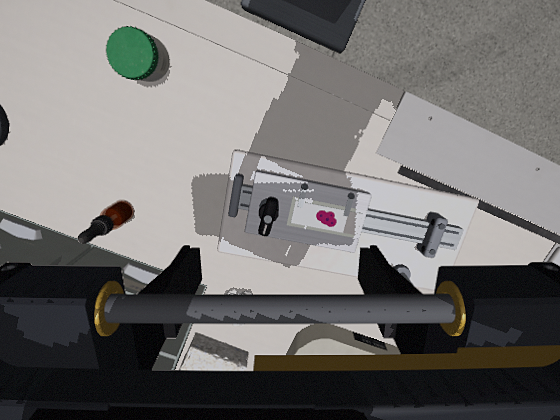

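```bash
python3 - <<'E'
from h import *
a=cv2.imread('pics/w1.png'); c=a[140:270,215:355]; cv2.imwrite('pics/w1k.png',cv2.resize(c,None,fx=5,fy=5,interpolation=cv2.INTER_CUBIC)[:600])
E
```

```text
(no output)
```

View pics/w1k.png

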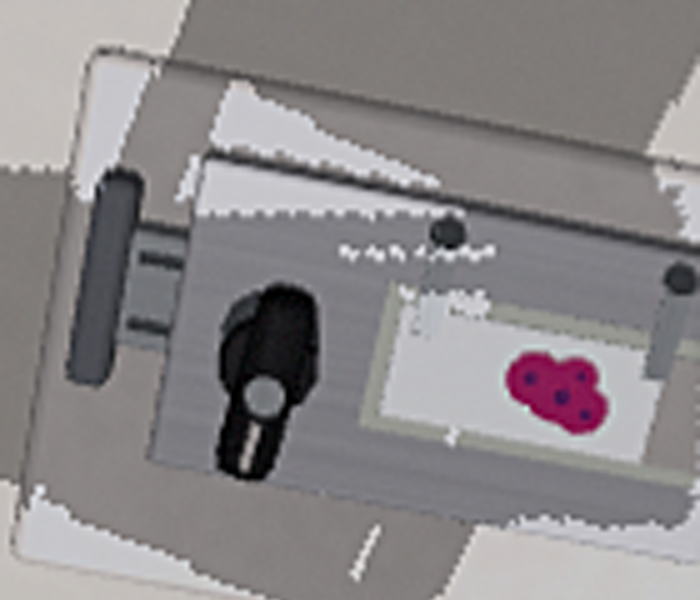

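```bash
python3 - <<'E'
from h import *
W=load('w1.png'); w=lambda x,y:(215+(x+.5)/5-.5,140+(y+.5)/5-.5)
th=.191; c=np.array([.5017,.1783]); Rz=np.array([[np.cos(th),-np.sin(th)],[np.sin(th),np.cos(th)]])
for n,p,z in [('dot',(265,397),.082),('line1',(253,428),.082),('line2',(242,470),.082),('barend1',(246,478),.082),('barend2',(292,288),.082),('sec',(560,392),.0425),('carTL',(205,152),.041),('carBL',(152,460),.041)]:
    P=onz(W,w(*p),z); print(n,P,Rz.T@(P[:2]-c))
A=onz(W,w(265,397),.082);B=onz(W,w(242,470),.082);print(np.arctan2(*(B-A)[1::-1])-th)
A=onz(W,w(152,460),.041);B=onz(W,w(205,152),.041);print('car edge',np.arctan2(*(A-B)[1::-1]))
E
```

```text
dot [0.50397536 0.08149702 0.082     ] [-0.01614317 -0.09547456]
line1 [0.51090514 0.08171406 0.082     ] [-0.00929821 -0.09657703]
line2 [0.52003523 0.08297982 0.082     ] [-9.38602260e-05 -9.70675458e-02]
barend1 [0.52132933 0.08434689 0.082     ] [ 0.00143624 -0.09597101]
barend2 [0.48138204 0.07805553 0.082     ] [-0.03897897 -0.09456434]
sec [0.49156262 0.1455472  0.0425    ] [-0.01617085 -0.0302327 ]
carTL [0.4715997  0.05335633 0.041     ] [-0.05327233 -0.11695729]
carBL [0.54177329 0.06766853 0.041     ] [ 0.01834218 -0.11622717]
-0.09893156267601895
car edge 0.20119478009909858
```

{"op": "carry_out", "data": {
  "targets": [
    {"claw": 1,"twist": 92},
    {"claw": 1,"twist": 92},
    {"claw": 1,"twist": 92},
    {"claw": 1,"twist": 92},
    {"claw": 1,"twist": 92},
    {"claw": 1,"twist": 92},
    {"claw": 1,"twist": 92},
    {"claw": 1,"twist": 92},
    {"claw": 1,"twist": 92},
    {"claw": 1,"twist": 92},
    {"claw": 1,"twist": 92},
    {"claw": 1,"twist": 92},
    {"claw": 1,"twist": 92},
    {"claw": 1,"twist": 92},
    {"claw": 1,"twist": 92}
  ]
}}

```text
invalid input at $.targets[0]: expected keys claw, x, y, z, twist
```

```bash
python3 - <<'E'
from h import *
grab('wrist','w2.png'); s=read_state(); print(s['t'],s['eef_pos'])
E
```

```text
1.9167 [0.47864704 0.08275663 0.22254916]
```

View pics/w2.png

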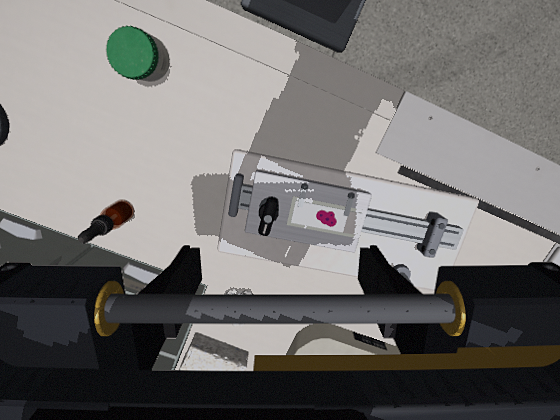

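All five keys are needed per row.

{"op": "carry_out", "data": {
  "targets": [
    {"claw": 1,"x": 0,"y": 0,"z": 0,"twist": 92},
    {"claw": 1,"x": 0,"y": 0,"z": 0,"twist": 92},
    {"claw": 1,"x": 0,"y": 0,"z": 0,"twist": 92},
    {"claw": 1,"x": 0,"y": 0,"z": 0,"twist": 92},
    {"claw": 1,"x": 0,"y": 0,"z": 0,"twist": 92},
    {"claw": 1,"x": 0,"y": 0,"z": 0,"twist": 92},
    {"claw": 1,"x": 0,"y": 0,"z": 0,"twist": 92},
    {"claw": 1,"x": 0,"y": 0,"z": 0,"twist": 92},
    {"claw": 1,"x": 0,"y": 0,"z": 0,"twist": 92},
    {"claw": 1,"x": 0,"y": 0,"z": 0,"twist": 92},
    {"claw": 1,"x": 0,"y": 0,"z": 0,"twist": 92},
    {"claw": 1,"x": 0,"y": 0,"z": 0,"twist": 92},
    {"claw": 1,"x": 0,"y": 0,"z": 0,"twist": 92},
    {"claw": 1,"x": 0,"y": 0,"z": 0,"twist": 92},
    {"claw": 1,"x": 0,"y": 0,"z": 0,"twist": 92}
  ]
}}

```text
t: 3.17
eef_pos: [0.4792, 0.0822, 0.2226]
eef_rot: [-0.0, 0.57, 0.822, -0.0]
force: [0.1, 0.9, 0.1]
grip_width: 0.0867
```

```bash
python3 - <<'E'
from h import *
grab('wrist','w3.png'); s=read_state(); print(s['t'],s['eef_pos'])
E
```

```text
3.2167 [0.4793004  0.08208559 0.2226346 ]
```

View pics/w3.png

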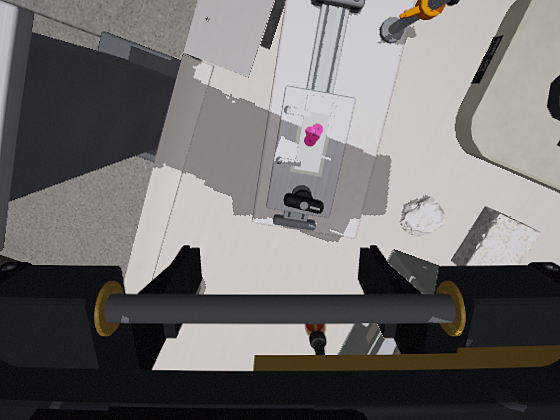

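```bash
python3 - <<'E'
from h import *
a=cv2.imread('pics/w3.png'); c=a[0:60,370:480]; cv2.imwrite('pics/w3p.png',cv2.resize(c,None,fx=7,fy=7,interpolation=cv2.INTER_CUBIC))
c=a[180:240,260:350]; cv2.imwrite('pics/w3k.png',cv2.resize(c,None,fx=7,fy=7,interpolation=cv2.INTER_CUBIC))
E
```

```text
(no output)
```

View pics/w3p.png

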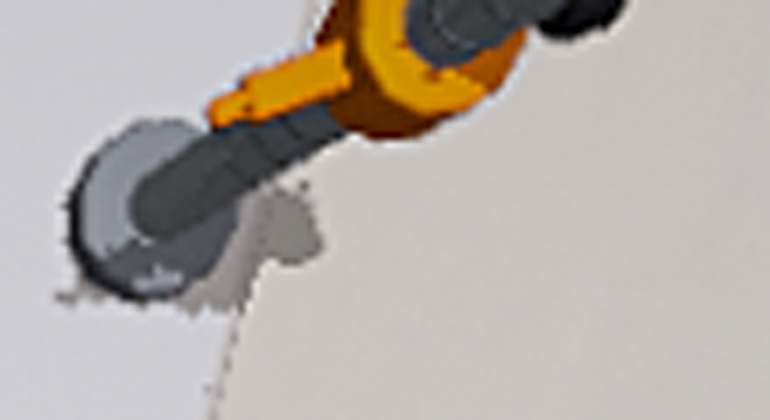

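View pics/w3k.png

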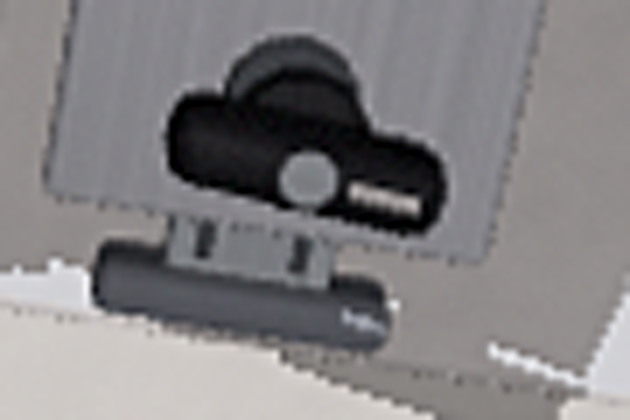

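```bash
python3 - <<'E'
from h import *
W=load('w3.png');T=load('top0.png');S=load('side0.png')
th=.193; c=np.array([.5017,.1783]); Rz=np.array([[np.cos(th),-np.sin(th)],[np.sin(th),np.cos(th)]])
tip=c+Rz@[.025,.070]; post=c+Rz@[.046,.082]; print(tip,post)
for z in np.arange(.09,.125,.004): print(round(z,3),'tip W',(proj(W,[*tip,z])-[370,0])*7,'T',(proj(T,[*tip,z])-[110,180])*5.3,'S',(proj(S,[*tip,z])-[190,130])*5.4,'post W',(proj(W,[*post,z])-[370,0])*7)
print('tri tip TW',tri(T,(110+178/5.3,180+188/5.3),W,(400,15.2)))
p=tri(T,(110+178/5.3,180+188/5.3),W,(400,15.2))[0]; print(Rz.T@(p[:2]-c))
# knob bar
w=lambda x,y:(260+x/7,180+y/7)
for q in [(308,175),(418,205),(168,150),(445,195)]: P=onz(W,w(*q),.082); print(P,Rz.T@(P[:2]-c))
a,b=[onz(W,w(*q),.082) for q in [(308,175),(418,205)]]; print('bar ang stage',np.arctan2(*(b-a)[1::-1])-th)
a,b=[onz(W,w(*q),.041) for q in [(45,190),(490,260)]]; print('edge ang stage',np.arctan2(*(b-a)[1::-1])-th)
E
```

```text
[0.51280955 0.25179543] [0.531118   0.26760051]
0.09 tip W [152.3010683  172.64163312] T [190.38682273 192.75053508] S [213.29788161 210.80294667] post W [352.54576827  96.84683919]
0.094 tip W [163.73685945 164.63200758] T [187.95931638 191.15633346] S [212.75435976 204.40771171] post W [366.9006692   87.76827277]
0.098 tip W [175.50587511 156.39151039] T [185.51366134 189.55023186] S [212.20948004 197.99099615] post W [381.67250539  78.4299464 ]
0.102 tip W [187.62275675 147.91012103] T [183.04965303 187.93209635] S [211.66324165 191.55272997] post W [396.87943168  68.82074861]
0.106 tip W [200.10300694 139.177238  ] T [180.56708376 186.30179096] S [211.11564389 185.09284326] post W [412.54065287  58.92893937]
0.11 tip W [212.96305278 130.18163675] T [178.06574267 184.65917767] S [210.56668612 178.61126625] post W [428.67649899  48.74210632]
0.114 tip W [226.22031494 120.91142402] T [175.54541573 183.00411635] S [210.01636777 172.10792925] post W [445.30850685  38.24711756]
0.118 tip W [239.89328282 111.35398814] T [173.00588561 181.33646474] S [209.46468832 165.58276272] post W [462.45950859  27.43007045]
0.122 tip W [254.00159661 101.49594492] T [170.44693165 179.6560784 ] S [208.91164736 159.03569726] post W [480.15372785  16.27623628]
tri tip TW (array([0.50725222, 0.2466126 , 0.13034753]), np.float64(0.0009638456814403583))
[0.01855177 0.06597932]
[0.50423709 0.08190682 0.082     ] [-0.01599862 -0.09509009]
[0.52018009 0.08321937 0.082     ] [-9.98719958e-05 -9.68598456e-02]
[0.48482679 0.07848896 0.082     ] [-0.03570409 -0.09472152]
[0.52313085 0.08587986 0.082     ] [ 0.00330639 -0.09481472]
bar ang stage -0.11085754079382834
edge ang stage 0.0013356096239499626
```

```bash
python3 - <<'E'
from h import *
print(delta([.504,.081,.11],97),delta([.504,.081,.06],97))
E
```

```text
(array([-0.97,  2.28, 11.26]), np.float64(-76.49), 'yaw', np.float64(20.51)) (array([-0.97,  2.28, 16.26]), np.float64(-76.49), 'yaw', np.float64(20.51))
```

{"op": "carry_out", "data": {
  "targets": [
    {"claw": 0.4,"x": -1,"y": 2.3,"z": 5,"twist": -76},
    {"claw": 0.4,"x": -1,"y": 2.3,"z": 8,"twist": -76},
    {"claw": 0.4,"x": -1,"y": 2.3,"z": 8,"twist": -76},
    {"claw": 0.4,"x": -1,"y": 2.3,"z": 8,"twist": -76},
    {"claw": 0.4,"x": -1,"y": 2.3,"z": 8,"twist": -76},
    {"claw": 0.4,"x": -1,"y": 2.3,"z": 8,"twist": -76},
    {"claw": 0.4,"x": -1,"y": 2.3,"z": 8,"twist": -76},
    {"claw": 0.4,"x": -1,"y": 2.3,"z": 8,"twist": -76},
    {"claw": 0.4,"x": -1,"y": 2.3,"z": 9,"twist": -76},
    {"claw": 0.4,"x": -1,"y": 2.3,"z": 9,"twist": -76},
    {"claw": 0.4,"x": -1,"y": 2.3,"z": 9,"twist": -76},
    {"claw": 0.4,"x": -1,"y": 2.3,"z": 9,"twist": -76},
    {"claw": 0.4,"x": -1,"y": 2.3,"z": 9,"twist": -76}
  ]
}}

```text
t: 4.3
eef_pos: [0.5047, 0.0803, 0.1326]
eef_rot: [0.0, -0.055, 0.999, -0.0]
force: [0.6, 0.9, -0.0]
grip_width: 0.061
```

```bash
python3 - <<'E'
from h import *
d=grab('wrist','w4.png');print(delta([.504,.081,.06],97)); print(read_state()['t'],read_state()['eef_pos'])
E
```

```text
(array([0.07, 0.09, 7.26]), np.float64(-0.75), 'yaw', np.float64(96.25))
4.35 [0.50473551 0.08022    0.13263756]
```

View pics/w4.png

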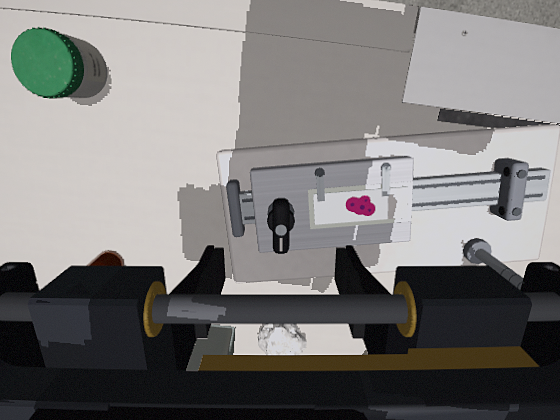

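{"op": "carry_out", "data": {
  "targets": [
    {"claw": 0.4,"x": 0,"y": 0,"z": 3,"twist": 0},
    {"claw": 0.4,"x": 0,"y": 0,"z": 5.5,"twist": 0},
    {"claw": 0.4,"x": 0,"y": 0,"z": 7.2,"twist": 0},
    {"claw": 0.4,"x": 0,"y": 0,"z": 7.2,"twist": 0},
    {"claw": 0.4,"x": 0,"y": 0,"z": 7.2,"twist": 0},
    {"claw": -1,"x": 0,"y": 0,"z": 7.2,"twist": 0},
    {"claw": -1,"x": 0,"y": 0,"z": 7.2,"twist": 0},
    {"claw": -1,"x": 0,"y": 0,"z": 7.2,"twist": 0},
    {"claw": -1,"x": 0,"y": 0,"z": 7.2,"twist": 0},
    {"claw": -1,"x": 0,"y": 0,"z": 7.2,"twist": 0},
    {"claw": -1,"x": 0,"y": 0,"z": 7.2,"twist": 0},
    {"claw": -1,"x": 0,"y": 0,"z": 7.2,"twist": 0}
  ]
}}

```text
t: 5.35
eef_pos: [0.5048, 0.0801, 0.0608]
eef_rot: [0.0, -0.055, 0.998, 0.0]
force: [-0.4, 2.7, -0.6]
grip_width: 0.0223
```

```bash
python3 - <<'E'
from h import *
s=read_state();print(s['t'],s['eef_pos'],s['force'],s['ft_torque'],s['grip_width'])
M=rot(s['eef_rot']);th=.195
for d in (.06,.075,.085): print(d, M.T@(np.array([-np.sin(th),np.cos(th),0])*d)*100)
E
```

```text
5.35 [0.50476183 0.08012663 0.06079248] [-0.3870791   2.71118198 -0.58092455] [ 0.71585784  0.10409724 -0.02837509] 0.02226477914363909
0.06 [5.11174269e-01 5.97818542e+00 5.90374344e-05]
0.075 [6.38967836e-01 7.47273177e+00 7.37967930e-05]
0.085 [7.24163547e-01 8.46909601e+00 8.36363654e-05]
```

{"op": "carry_out", "data": {
  "targets": [
    {"claw": -1,"x": 0,"y": 0,"z": 0,"twist": 0},
    {"claw": -1,"x": 0,"y": 0,"z": 0,"twist": 0},
    {"claw": -1,"x": 0,"y": 0,"z": 0,"twist": 0},
    {"claw": -1,"x": 0,"y": 0,"z": 0,"twist": 0},
    {"claw": -1,"x": 0,"y": 0,"z": 0,"twist": 0}
  ]
}}

```text
t: 5.77
eef_pos: [0.5048, 0.0801, 0.0607]
eef_rot: [0.0, -0.055, 0.998, 0.0]
force: [0.4, 1.7, 4.1]
grip_width: 0.019
```

```bash
python3 - <<'E'
from h import *
s=read_state();print(s['t'],s['eef_pos'],s['force'],s['ft_torque'],s['grip_width'])
E
```

```text
5.7667 [0.50482261 0.08014567 0.06071485] [0.38656711 1.67268621 4.06466016] [ 0.21523936  0.08653511 -0.01957476] 0.01898606218435022
```

```bash
python3 - <<'E'
from h import *
d=grab('wrist','w5.png');a=d['img'][:,:,::-1]; cv2.imwrite('pics/w5c.png',cv2.resize(a[130:290,180:380],None,fx=3.7,fy=3.7,interpolation=cv2.INTER_CUBIC))
d=grab('side','s5.png');a=d['img'][:,:,::-1]; cv2.imwrite('pics/s5c.png',cv2.resize(a[130:250,180:320],None,fx=5,fy=5,interpolation=cv2.INTER_CUBIC))
s=read_state();print(s['t'],s['grip_width'])
E
```

```text
5.8667 0.019300246428722457
```

View pics/w5c.png

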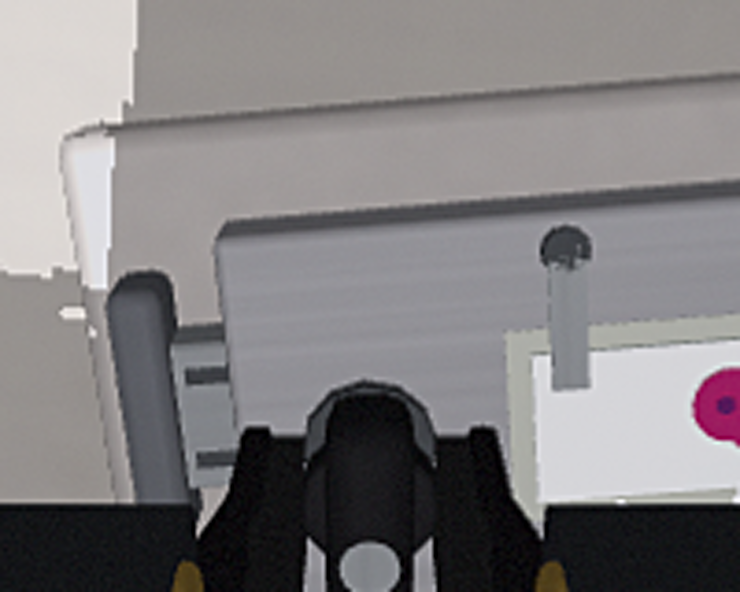

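View pics/s5c.png

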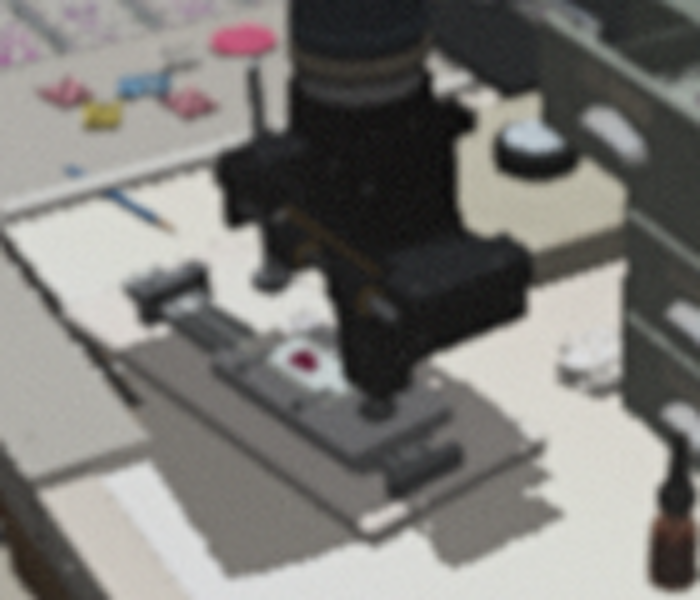

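{"op": "carry_out", "data": {
  "targets": [
    {"claw": -0.2,"x": 0,"y": 0,"z": 0,"twist": 0},
    {"claw": -0.2,"x": 0,"y": 0,"z": 0,"twist": 0},
    {"claw": -0.2,"x": 0,"y": 0,"z": -0.7,"twist": 0},
    {"claw": -0.2,"x": 0,"y": 0,"z": -0.7,"twist": 0},
    {"claw": -1,"x": 0,"y": 0,"z": -0.7,"twist": 0},
    {"claw": -1,"x": 0,"y": 0,"z": -0.7,"twist": 0},
    {"claw": -1,"x": 0,"y": 0,"z": -0.7,"twist": 0},
    {"claw": -1,"x": 0,"y": 0,"z": -0.7,"twist": 0},
    {"claw": -1,"x": 0,"y": 0,"z": -0.7,"twist": 0},
    {"claw": -1,"x": 0,"y": 0,"z": -0.7,"twist": 0},
    {"claw": -1,"x": 0,"y": 0,"z": -0.7,"twist": 0},
    {"claw": -1,"x": 0,"y": 0,"z": -0.7,"twist": 0}
  ]
}}

```text
t: 6.87
eef_pos: [0.5046, 0.0801, 0.0675]
eef_rot: [-0.0, -0.055, 0.998, 0.0]
force: [-0.8, 1.0, -0.7]
grip_width: 0.0114
```

```bash
python3 - <<'E'
from h import *
s=read_state();print(s['t'],s['eef_pos'],s['force'],s['ft_torque'],s['grip_width'])
E
```

```text
6.8667 [0.50457024 0.08007953 0.06745908] [-0.7913667   0.95208675 -0.71211942] [ 0.03665854 -0.01499925 -0.00355387] 0.011413902448935791
```

{"op": "carry_out", "data": {
  "targets": [
    {"claw": -1,"x": 0.1,"y": 1,"z": 0,"twist": 0},
    {"claw": -1,"x": 0.2,"y": 2,"z": 0,"twist": 0},
    {"claw": -1,"x": 0.25,"y": 3,"z": 0,"twist": 0},
    {"claw": -1,"x": 0.35,"y": 4,"z": 0,"twist": 0},
    {"claw": -1,"x": 0.4,"y": 5,"z": 0,"twist": 0},
    {"claw": -1,"x": 0.5,"y": 6,"z": 0,"twist": 0},
    {"claw": -1,"x": 0.6,"y": 6.6,"z": 0,"twist": 0},
    {"claw": -1,"x": 0.6,"y": 7,"z": 0,"twist": 0},
    {"claw": -1,"x": 0.6,"y": 7,"z": 0,"twist": 0}
  ]
}}

```text
t: 7.62
eef_pos: [0.4908, 0.1504, 0.0675]
eef_rot: [0.0, -0.055, 0.998, 0.0]
force: [1.3, 1.2, -2.6]
grip_width: 0.0118
```

```bash
python3 - <<'E'
from h import *
s=read_state();print(s['t'],s['eef_pos'],s['force'],s['ft_torque'],s['grip_width'])
E
```

```text
7.6167 [0.49084994 0.15043063 0.06748742] [ 1.27836727  1.24957254 -2.5975303 ] [ 0.35064443 -0.14254478  0.00809063] 0.011843422192281289
```

Moving freely; now approach the stop in small steps.

{"op": "carry_out", "data": {
  "targets": [
    {"claw": -1,"x": 0.03,"y": 0.3,"z": 0,"twist": 0},
    {"claw": -1,"x": 0.05,"y": 0.6,"z": 0,"twist": 0},
    {"claw": -1,"x": 0.07,"y": 0.8,"z": 0,"twist": 0},
    {"claw": -1,"x": 0.09,"y": 1.0,"z": 0,"twist": 0},
    {"claw": -1,"x": 0.09,"y": 1.0,"z": 0,"twist": 0}
  ]
}}

```text
t: 8.03
eef_pos: [0.4892, 0.159, 0.0675]
eef_rot: [0.0, -0.055, 0.998, 0.0]
force: [2.0, -0.2, -4.4]
grip_width: 0.0119
```

```bash
python3 - <<'E'
from h import *
s=read_state();print(s['t'],s['eef_pos'],s['force'],s['ft_torque'],s['grip_width'])
d=grab('wrist','w6.png')
E
```

```text
8.0333 [0.48921152 0.15900752 0.06752592] [ 1.9550636  -0.1613824  -4.37821424] [ 0.03148165 -0.32174663  0.00173055] 0.011910727447508967
```

View pics/w6.png

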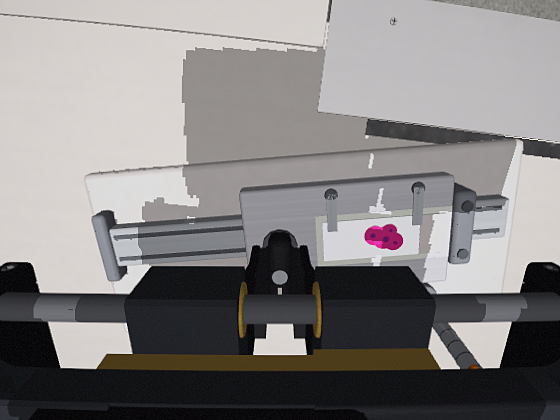

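{"op": "carry_out", "data": {
  "targets": [
    {"claw": -1,"x": 0.01,"y": 0.15,"z": 0,"twist": 0},
    {"claw": -1,"x": 0.02,"y": 0.3,"z": 0,"twist": 0},
    {"claw": -1,"x": 0.02,"y": 0.3,"z": 0,"twist": 0},
    {"claw": -1,"x": 0.02,"y": 0.3,"z": 0,"twist": 0}
  ]
}}

```text
t: 8.42
eef_pos: [0.4891, 0.1594, 0.0675]
eef_rot: [0.0, -0.056, 0.998, -0.002]
force: [2.1, -10.5, -4.2]
grip_width: 0.0115
```

```bash
python3 - <<'E'
from h import *
s=read_state();print(s['t'],s['eef_pos'],s['force'],s['ft_torque'],s['grip_width'])
E
```

```text
8.4167 [0.48911515 0.15941007 0.06750885] [  2.07755779 -10.45333303  -4.21416611] [-1.77917464 -0.47357205 -0.03866828] 0.01146978401038374
```

{"op": "carry_out", "data": {
  "targets": [
    {"claw": -1,"x": 0,"y": 0,"z": 0,"twist": 6},
    {"claw": -1,"x": 0,"y": 0,"z": 0,"twist": 12},
    {"claw": -1,"x": 0,"y": 0,"z": 0,"twist": 18},
    {"claw": -1,"x": 0,"y": 0,"z": 0,"twist": 24},
    {"claw": -1,"x": 0,"y": 0,"z": 0,"twist": 30},
    {"claw": -1,"x": 0,"y": 0,"z": 0,"twist": 36},
    {"claw": -1,"x": 0,"y": 0,"z": 0,"twist": 42},
    {"claw": -1,"x": 0,"y": 0,"z": 0,"twist": 48},
    {"claw": -1,"x": 0,"y": 0,"z": 0,"twist": 54},
    {"claw": -1,"x": 0,"y": 0,"z": 0,"twist": 58},
    {"claw": -1,"x": 0,"y": 0,"z": 0,"twist": 58}
  ]
}}

```text
t: 9.33
eef_pos: [0.4893, 0.1597, 0.0675]
eef_rot: [0.001, 0.437, 0.9, -0.001]
force: [2.3, -8.9, -4.5]
grip_width: 0.0116
```

```bash
python3 - <<'E'
from h import *
s=read_state();print(s['t'],s['eef_pos'],s['force'],s['ft_torque'],s['grip_width'],delta(s['eef_pos'],0))
E
```

```text
9.3333 [0.48927278 0.15973627 0.0675486 ] [ 2.27500412 -8.90407249 -4.46107708] [-1.63177854 -0.54908416 -0.00264553] 0.011645414231792332 (array([0., 0., 0.]), np.float64(38.23), 'yaw', np.float64(38.23))
```

{"op": "carry_out", "data": {
  "targets": [
    {"claw": -1,"x": 0,"y": 0,"z": 0,"twist": 3},
    {"claw": -1,"x": 0,"y": 0,"z": 0,"twist": 6},
    {"claw": -1,"x": 0,"y": 0,"z": 0,"twist": 8},
    {"claw": -1,"x": 0,"y": 0,"z": 0,"twist": 8}
  ]
}}

```text
t: 9.67
eef_pos: [0.4893, 0.1598, 0.0676]
eef_rot: [0.001, 0.497, 0.868, -0.001]
force: [2.5, -8.5, -5.4]
grip_width: 0.0115
```

```bash
python3 - <<'E'
from h import *
s=read_state();print(s['t'],s['eef_pos'],s['force'],s['ft_torque'],s['grip_width'],delta(s['eef_pos'],0))
E
```

```text
9.6667 [0.48929075 0.15976189 0.06757444] [ 2.48726114 -8.46250295 -5.43819569] [-1.43921937 -0.44338172  0.42390011] 0.011498430859939509 (array([0., 0., 0.]), np.float64(30.44), 'yaw', np.float64(30.44))
```

{"op": "carry_out", "data": {
  "targets": [
    {"claw": -1,"x": 0,"y": 0,"z": 0,"twist": 2},
    {"claw": -1,"x": 0,"y": 0,"z": 0,"twist": 3},
    {"claw": -1,"x": 0,"y": 0,"z": 0,"twist": 3}
  ]
}}

```text
t: 9.92
eef_pos: [0.4893, 0.1598, 0.0676]
eef_rot: [0.001, 0.518, 0.855, -0.001]
force: [3.4, -7.6, -3.8]
grip_width: 0.0121
```

```bash
python3 - <<'E'
from h import *
s=read_state();print(s['t'],s['eef_pos'],s['force'],s['ft_torque'],s['grip_width'],delta(s['eef_pos'],0))
E
```

```text
9.9167 [0.4892751  0.1597741  0.06759325] [ 3.35476618 -7.6359927  -3.84500631] [-1.43269529 -0.46302698  0.76066741] 0.012099545430453225 (array([0., 0., 0.]), np.float64(27.57), 'yaw', np.float64(27.57))
```

{"op": "carry_out", "data": {
  "targets": [
    {"claw": -0.2,"x": 0,"y": 0,"z": 0,"twist": -3},
    {"claw": -0.2,"x": 0,"y": 0,"z": 0,"twist": -3},
    {"claw": -0.2,"x": 0,"y": 0,"z": 0,"twist": -3},
    {"claw": -0.2,"x": 0,"y": 0,"z": 0,"twist": -3},
    {"claw": -0.2,"x": 0,"y": 0,"z": -2,"twist": -3},
    {"claw": -0.2,"x": 0,"y": 0,"z": -5,"twist": -3},
    {"claw": 0.2,"x": 0,"y": 0,"z": -9,"twist": -3},
    {"claw": 0.2,"x": 0,"y": 0,"z": -13,"twist": -3},
    {"claw": 0.2,"x": 0,"y": 0,"z": -15,"twist": -3},
    {"claw": 0.2,"x": 0,"y": 0,"z": -15,"twist": -3},
    {"claw": 0.2,"x": 0,"y": 0,"z": -15,"twist": -3}
  ]
}}

```text
t: 10.83
eef_pos: [0.4888, 0.1621, 0.2189]
eef_rot: [0.001, 0.498, 0.867, 0.001]
force: [0.3, -0.3, -0.6]
grip_width: 0.0509
```

```bash
python3 - <<'E'
from h import *
d=grab('wrist','w7.png'); s=read_state(); print(s['t'],s['eef_pos'],s['force'],d['xyz'])
a=d['img'][:,:,::-1]
cv2.imwrite('pics/w7c.png',cv2.resize(a[0:260,230:560],None,fx=2.3,fy=2.3,interpolation=cv2.INTER_CUBIC))
E
```

```text
10.8833 [0.48775419 0.16190449 0.21742361] [ 0.3579876  -0.64562826 -0.04874503] [0.4451944  0.23427209 0.3805414 ]
```

View pics/w7c.png

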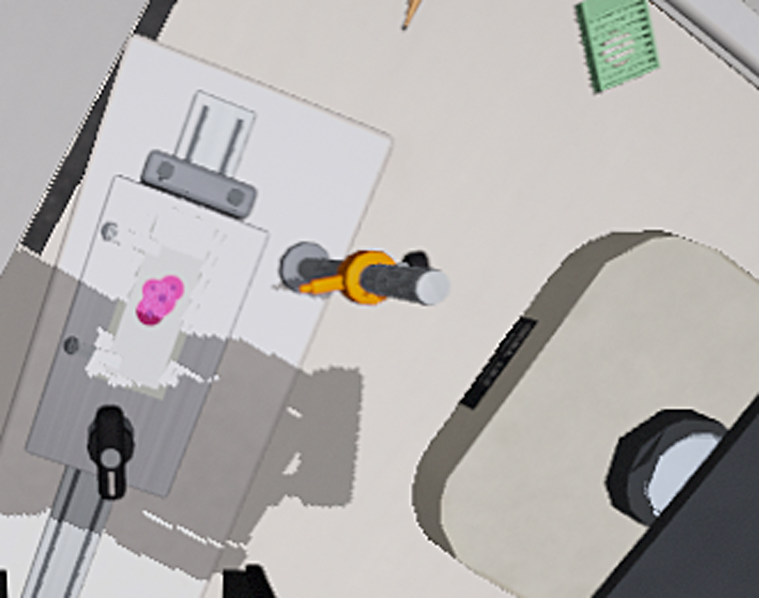

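```bash
python3 - <<'E'
from h import *
W=load('w7.png'); a=W['img'][:,:,::-1]
cv2.imwrite('pics/w7p.png',cv2.resize(a[95:140,345:430],None,fx=9,fy=9,interpolation=cv2.INTER_CUBIC))
cv2.imwrite('pics/w7k.png',cv2.resize(a[160:225,255:305],None,fx=9,fy=9,interpolation=cv2.INTER_CUBIC))
cv2.imwrite('pics/w7s.png',cv2.resize(a[105:155,275:325],None,fx=9,fy=9,interpolation=cv2.INTER_CUBIC))
E
```

```text
(no output)
```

View pics/w7p.png

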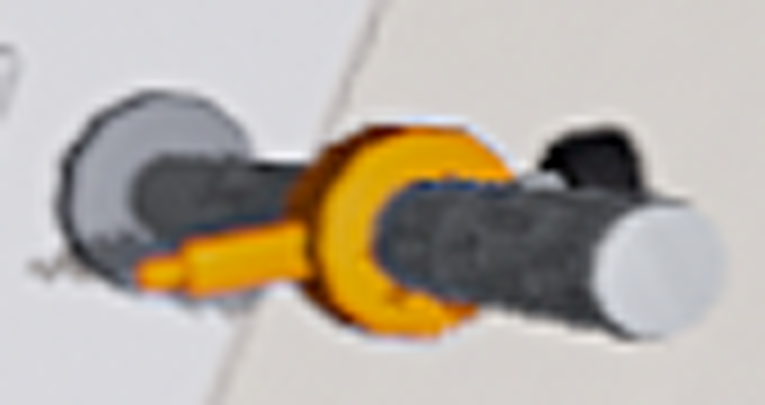

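View pics/w7k.png

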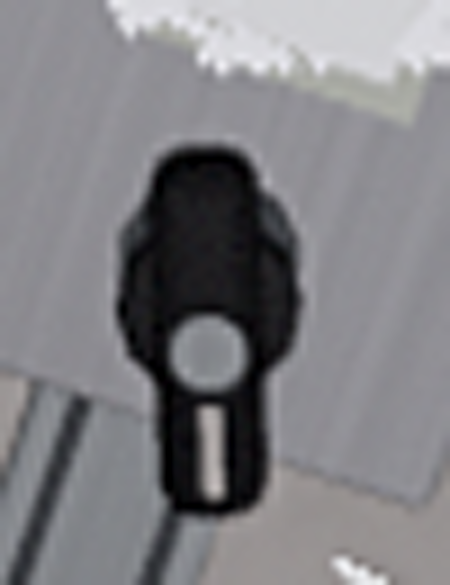

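View pics/w7s.png

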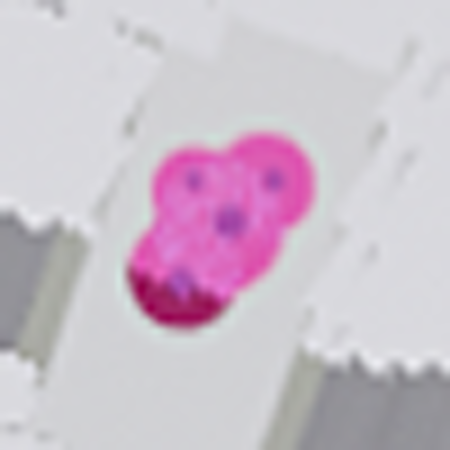

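```bash
python3 - <<'E'
from h import *
W=load('w7.png');W3=load('w3.png');T=load('top0.png');S=load('side0.png')
c0=np.array([.5017,.1783])
w=lambda x0,y0,x,y:(x0+(x+.5)/9-.5,y0+(y+.5)/9-.5)
A=onz(W,w(255,160,209,352),.082);B=onz(W,w(255,160,212,490),.082);print('knob',A,'bar yaw',np.arctan2(*(B-A)[1::-1]))
sec=onz(W,w(275,105,228,225),.0425); print('section',sec, 'knob-sec dist',np.linalg.norm((A-sec)[:2]))
d=(sec-A)[:2]; th=np.arctan2(-d[0],d[1]); print('th from knob-sec',th)
# stage corners visible in w7c: (130,38),(392,137)
P=[onz(W,(230+(x+.5)/2.3-.5,(y+.5)/2.3-.5),.015) for x,y in [(132,38),(392,137)]]; print(P,np.linalg.norm(P[0]-P[1]),'th',np.arctan2(*(P[1]-P[0])[1::-1]))
th=np.arctan2(*(P[1]-P[0])[1::-1]); 
th=.193
Rz=np.array([[np.cos(th),-np.sin(th)],[np.sin(th),np.cos(th)]])
tipxy=sec[:2]+Rz@[.040,.023]; post=sec[:2]+Rz@[.061,.035]
tp=w(345,95,138,276)
print('tip xy',tipxy)
for z in np.arange(.096,.128,.004): print(round(z,3),(proj(W,[*tipxy,z])-[345,95])*9,(proj(W,[*post,z])-[345,95])*9)
print('post base',(proj(W,[*post,.015])-[345,95])*9,'top',(proj(W,[*post,.167])-[345,95])*9)
print('tri W7-T',tri(W,tp,T,(110+178/5.3,180+188/5.3)),'W7-W3',tri(W,tp,W3,(400,15.2)))
E
```

```text
knob [0.48839212 0.15984007 0.082     ] bar yaw -1.02283298343944
section [0.47685245 0.22406414 0.0425    ] knob-sec dist 0.06525254981758885
th from knob-sec 0.17778117566035173
[array([0.41059257, 0.31198302, 0.015     ]), array([0.53208445, 0.33737027, 0.015     ])] 0.12411602750880221 th 0.20599828759919403
tip xy [0.51169829 0.25430926]
0.096 [112.18664913 262.23058731] [366.4281993  215.47766769]
0.1 [122.16836199 264.7907176 ] [379.95962326 217.41161287]
0.104 [132.43157417 267.42396176] [393.87203163 219.40166208]
0.108 [142.98833168 270.133489  ] [408.18166421 221.45028129]
0.112 [153.8513758  272.92265391] [422.90569211 223.56008248]
0.116 [165.03419384 275.79501015] [438.06228507 225.73383452]
0.12 [176.55107434 278.75432541] [453.67068468 227.97447515]
0.124 [188.41716732 281.80459773] [469.75128413 230.2851239 ]
post base [154.89000853 185.44873507] top [679.25332353 260.59676652]
tri W7-T (array([0.51303014, 0.25433273, 0.10037077]), np.float64(0.00019921019309267907)) W7-W3 (array([0.5109751 , 0.25362154, 0.11030157]), np.float64(0.0008646916166252895))
```

```bash
python3 - <<'E'
from h import *
S=load('side0.png'); a=S['img'].astype(int)
for n in ['top']:
    d=grab('top','t8.png')
d2=grab('side','s8.png')
for nm,D,box in [('S0',S,(150,175,215,250)),('T0',load('top0.png'),(190,225,125,155)),('S8',d2,(150,175,215,250)),('T8',d,(190,225,125,155))]:
    a=D['img'].astype(int); m=(a[...,0]-a[...,2]>50)&(a[...,0]-a[...,1]>20)&(a[...,0]>80)
    mm=np.zeros_like(m); r0,r1,c0,c1=box; mm[r0:r1,c0:c1]=m[r0:r1,c0:c1]; ys,xs=np.where(mm); print(nm,len(xs),xs.mean() if len(xs) else 0,ys.mean() if len(xs) else 0,xs.min() if len(xs) else 0,xs.max() if len(xs) else 0,ys.min() if len(xs) else 0,ys.max() if len(xs) else 0)
post=np.array([.5312,.2685])
for z in (.015,.1,.104,.108,.112,.167): print(z,proj(S,[*post,z]),proj(d,[*post,z]))
b=d2['img'][:,:,::-1]; cv2.imwrite('pics/s8c.png',cv2.resize(b[135:200,205:265],None,fx=9,fy=9,interpolation=cv2.INTER_CUBIC))
print(read_state()['t'])
E
```

```text
S0 22 231.0 159.9090909090909 229 234 158 163
T0 47 137.5531914893617 209.29787234042553 132 143 204 214
S8 26 230.92307692307693 159.92307692307693 229 234 158 163
T8 0 0 0 0 0 0 0
0.015 [234.34620973 186.40022418] [147.1785476 214.3852664]
0.1 [232.39910683 162.16527099] [137.51160731 207.81490164]
0.104 [232.30493999 160.98258295] [137.01871539 207.4799386 ]
0.108 [232.21054385 159.79600533] [136.52211038 207.14245636]
0.112 [232.11591833 158.60552602] [136.02175008 206.80242635]
0.167 [230.79154234 141.83441306] [128.73701874 201.85242076]
10.9833
```

View pics/s8c.png

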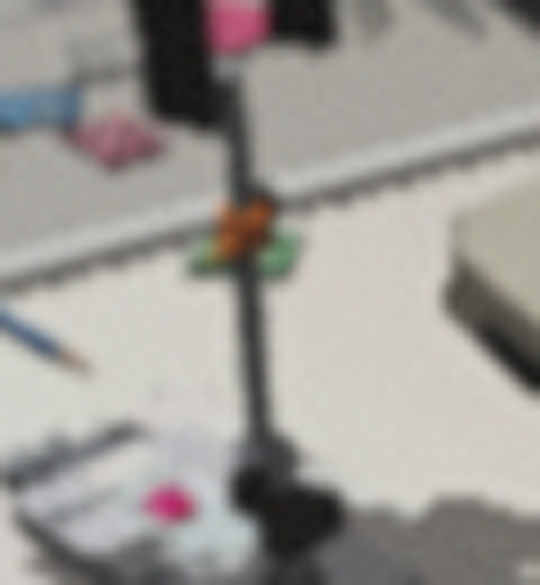

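```bash
python3 - <<'E'
from h import *
print(delta([.4726,-.2728,.18],-84.5))
E
```

```text
(array([-36.8 , -23.14,   3.62]), np.float64(114.78), 'yaw', np.float64(30.28))
```

{"op": "carry_out", "data": {
  "targets": [
    {"claw": 0.2,"x": -36.8,"y": -23.1,"z": 0,"twist": 115},
    {"claw": 0.2,"x": -36.8,"y": -23.1,"z": 0,"twist": 115},
    {"claw": 0.2,"x": -36.8,"y": -23.1,"z": 0,"twist": 115},
    {"claw": 0.2,"x": -36.8,"y": -23.1,"z": 0,"twist": 115},
    {"claw": 0.2,"x": -36.8,"y": -23.1,"z": 0,"twist": 115},
    {"claw": 0.2,"x": -36.8,"y": -23.1,"z": 0,"twist": 115},
    {"claw": 0.2,"x": -36.8,"y": -23.1,"z": 0,"twist": 115},
    {"claw": 0.2,"x": -36.8,"y": -23.1,"z": 0,"twist": 115},
    {"claw": 0.2,"x": -36.8,"y": -23.1,"z": 0,"twist": 115},
    {"claw": 0.2,"x": -36.8,"y": -23.1,"z": 0,"twist": 115},
    {"claw": 0.2,"x": -36.8,"y": -23.1,"z": 0,"twist": 115},
    {"claw": 0.2,"x": -36.8,"y": -23.1,"z": 0,"twist": 115},
    {"claw": 0.2,"x": -36.8,"y": -23.1,"z": 3.6,"twist": 115},
    {"claw": 0.2,"x": -36.8,"y": -23.1,"z": 3.6,"twist": 115},
    {"claw": 0.2,"x": -36.8,"y": -23.1,"z": 3.6,"twist": 115},
    {"claw": 0.2,"x": -36.8,"y": -23.1,"z": 3.6,"twist": 115},
    {"claw": 0.2,"x": -36.8,"y": -23.1,"z": 3.6,"twist": 115},
    {"claw": 0.2,"x": -36.8,"y": -23.1,"z": 3.6,"twist": 115},
    {"claw": 0.2,"x": -36.8,"y": -23.1,"z": 3.6,"twist": 115}
  ]
}}

```text
t: 12.57
eef_pos: [0.4742, -0.2721, 0.1806]
eef_rot: [-0.001, 0.999, 0.047, -0.001]
force: [1.2, 0.6, 0.5]
grip_width: 0.0521
```

```bash
python3 - <<'E'
from h import *
d=grab('wrist','w9.png'); print(read_state()['t'],read_state()['eef_pos'],delta([.4726,-.2728,.18],-84.5))
E
```

```text
12.6167 [ 0.47440373 -0.27219932  0.18090568] (array([-0.19,  0.04,  0.09]), np.float64(-0.09), 'yaw', np.float64(-84.59))
```

View pics/w9.png

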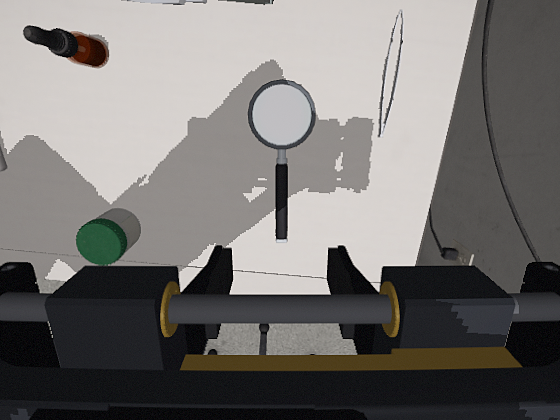

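```bash
python3 - <<'E'
from h import *
W=load('w9.png')
for n,p in [('c',(281.5,114)),('top',(281.5,79.5)),('left',(247.5,113)),('right',(315.5,113)),('tail',(281.5,241)),('hs',(281.5,164))]: print(n,onz(W,p,.013))
E
```

```text
c [ 0.54786284 -0.26644511  0.013     ]
top [ 0.57927209 -0.26339344  0.013     ]
left [ 0.54569295 -0.23349464  0.013     ]
right [ 0.55197278 -0.29919674  0.013     ]
tail [ 0.41487624 -0.27938251  0.013     ]
hs [ 0.49912377 -0.27118374  0.013     ]
```

{"op": "carry_out", "data": {
  "targets": [
    {"claw": 0.2,"x": 0,"y": 0,"z": 4,"twist": 0},
    {"claw": 0.2,"x": 0,"y": 0,"z": 8,"twist": 0},
    {"claw": 0,"x": 0,"y": 0,"z": 12,"twist": 0},
    {"claw": 0,"x": 0,"y": 0,"z": 14,"twist": 0},
    {"claw": 0,"x": 0,"y": 0,"z": 15.5,"twist": 0},
    {"claw": 0,"x": 0,"y": 0,"z": 16.5,"twist": 0},
    {"claw": 0,"x": 0,"y": 0,"z": 17.2,"twist": 0},
    {"claw": 0,"x": 0,"y": 0,"z": 17.2,"twist": 0},
    {"claw": 0,"x": 0,"y": 0,"z": 17.2,"twist": 0}
  ]
}}

```text
t: 13.37
eef_pos: [0.4751, -0.2728, 0.01]
eef_rot: [0.0, 0.999, 0.046, 0.0]
force: [0.1, -0.5, 0.3]
grip_width: 0.0437
```

```bash
python3 - <<'E'
from h import *
s=read_state(); print(s['t'],s['eef_pos'],s['force'],s['grip_width'])
E
```

```text
13.3667 [ 0.4750647  -0.27276947  0.00995727] [ 0.11928747 -0.52112808  0.28539304] 0.043694570611321676
```

Down 7 mm more, then close.

{"op": "carry_out", "data": {
  "targets": [
    {"claw": 0,"x": 0,"y": 0,"z": 0.4,"twist": 0},
    {"claw": 0,"x": 0,"y": 0,"z": 0.7,"twist": 0},
    {"claw": 0,"x": 0,"y": 0,"z": 0.7,"twist": 0},
    {"claw": -1,"x": 0,"y": 0,"z": 0.7,"twist": 0},
    {"claw": -1,"x": 0,"y": 0,"z": 0.7,"twist": 0},
    {"claw": -1,"x": 0,"y": 0,"z": 0.7,"twist": 0},
    {"claw": -1,"x": 0,"y": 0,"z": 0.7,"twist": 0},
    {"claw": -1,"x": 0,"y": 0,"z": 0.7,"twist": 0},
    {"claw": -1,"x": 0,"y": 0,"z": 0.7,"twist": 0},
    {"claw": -1,"x": 0,"y": 0,"z": 0.7,"twist": 0},
    {"claw": -1,"x": 0,"y": 0,"z": 0.7,"twist": 0},
    {"claw": -1,"x": 0,"y": 0,"z": 0.7,"twist": 0},
    {"claw": -1,"x": 0,"y": 0,"z": 0.7,"twist": 0}
  ]
}}

```text
t: 14.45
eef_pos: [0.4748, -0.2726, 0.0026]
eef_rot: [0.0, 0.999, 0.046, 0.0]
force: [-0.3, -1.2, 1.0]
grip_width: 0.0125
```

```bash
python3 - <<'E'
from h import *
s=read_state(); print(s['t'],s['eef_pos'],s['force'],s['grip_width'])
E
```

```text
14.45 [ 0.47476865 -0.27262288  0.0026344 ] [-0.29901883 -1.1672295   0.99192735] 0.012450070915057997
```

{"op": "carry_out", "data": {
  "targets": [
    {"claw": -1,"x": 0,"y": 0,"z": -1,"twist": 0},
    {"claw": -1,"x": 0,"y": 0,"z": -3,"twist": 0},
    {"claw": -1,"x": 0,"y": 0,"z": -6,"twist": 0},
    {"claw": -1,"x": 0,"y": 0,"z": -9,"twist": 0},
    {"claw": -1,"x": 0,"y": 0,"z": -12,"twist": 0},
    {"claw": -1,"x": 0,"y": 0,"z": -15,"twist": 0},
    {"claw": -1,"x": 0,"y": 0,"z": -18,"twist": 0},
    {"claw": -1,"x": 0,"y": 0,"z": -20,"twist": 0},
    {"claw": -1,"x": 0,"y": 0,"z": -20,"twist": 0},
    {"claw": -1,"x": 0,"y": 0,"z": -20,"twist": 0}
  ]
}}

```text
t: 15.28
eef_pos: [0.4749, -0.2726, 0.2039]
eef_rot: [0.001, 0.999, 0.046, 0.001]
force: [-0.1, 0.2, -1.1]
grip_width: 0.0126
```

```bash
python3 - <<'E'
from h import *
s=read_state(); print(s['t'],s['eef_pos'],s['force'],s['grip_width'])
d=grab('wrist','w10.png')
print(delta([.402,.2171,.2],-84.5))
E
```

```text
15.2833 [ 0.47490997 -0.27259023  0.20389992] [-0.05758197  0.20828344 -1.11885017] 0.012571100545126026
(array([ -2.66, -49.36,   0.27]), np.float64(-0.2), 'yaw', np.float64(-84.7))
```

View pics/w10.png

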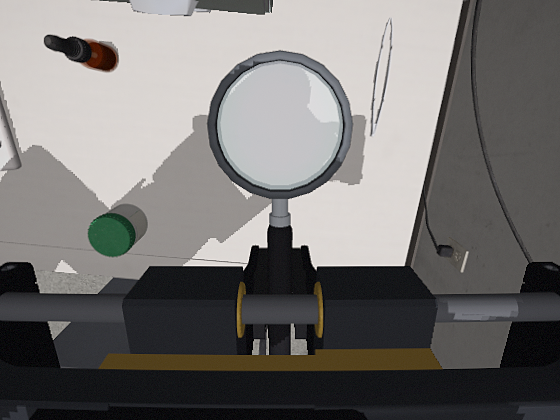

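```bash
cat > lens.py <<'E'
from h import *
def rim(f):
    W=load(f); g=cv2.cvtColor(W['img'],cv2.COLOR_RGB2HSV); v=cv2.cvtColor(W['img'],cv2.COLOR_RGB2GRAY)
    # glass/rim region: dark-grey pixels near lens
    m=((v<115)&(v>50)).astype(np.uint8); m[230:]=0; m[:35]=0; m[:,:195]=0; m[:,365:]=0
    m=cv2.morphologyEx(m,cv2.MORPH_CLOSE,np.ones((3,3)))
    n,l,st,_=cv2.connectedComponentsWithStats(m); k=1+st[1:,4].argmax(); return W,(l==k)
E
python3 - <<'E'
from h import *
s=read_state(); W=load('w10.png'); tcp=s['eef_pos']
yaw=np.radians(5.3); ux=np.array([np.cos(yaw),np.sin(yaw),0])
for z in (.196,.200,.2045,.2083,.212):
    print(z,'center',(onz(W,(280.5,124),z)-tcp)@ux,'far-edge',(onz(W,(280.5,50),z+.007)-tcp)@ux,'width', np.linalg.norm(onz(W,(208.5,122),z+.0)-onz(W,(352.5,122),z)))
print(proj(W,tcp+ux*.073+[0,0,.0044+.007]), proj(W,tcp+ux*(.073+.0335)+[0,0,.0114]), proj(W,tcp+ux*(.073-.0335)+[0,0,.0044-.007]))
E
```

```text
0.196 center 0.07411964908657967 far-edge 0.107513898780758 width 0.07271943533490612
0.2 center 0.07433104975598252 far-edge 0.10691386566888295 width 0.07100632189384107
0.2045 center 0.07456887550906068 far-edge 0.10623882841802351 width 0.06907906927264292
0.2083 center 0.07476970614499337 far-edge 0.10566879696174222 width 0.06745161150363113
0.212 center 0.07496525176419086 far-edge 0.10511376633325781 width 0.06586698157064598
[278.39879084 128.65757143] [278.34680187  48.46358275] [278.4908479  192.25820612]
```

```bash
python3 - <<'E'
from h import *
print(delta([.4038,.2177,.2],-84.7),delta([.4038,.2177,.104],-84.7))
E
```

```text
(array([ -2.47, -49.4 ,   0.27]), np.float64(-0.0), 'yaw', np.float64(-84.7)) (array([ -2.47, -49.4 ,   9.87]), np.float64(-0.0), 'yaw', np.float64(-84.7))
```

{"op": "carry_out", "data": {
  "targets": [
    {"claw": -1,"x": -0.1,"y": -1.5,"z": 0,"twist": 0},
    {"claw": -1,"x": -0.2,"y": -4,"z": 0,"twist": 0},
    {"claw": -1,"x": -0.4,"y": -7,"z": 0,"twist": 0},
    {"claw": -1,"x": -0.5,"y": -10,"z": 0,"twist": 0},
    {"claw": -1,"x": -0.6,"y": -13,"z": 0,"twist": 0},
    {"claw": -1,"x": -0.8,"y": -16,"z": 0,"twist": 0},
    {"claw": -1,"x": -1,"y": -19,"z": 0,"twist": 0},
    {"claw": -1,"x": -1.1,"y": -22,"z": 0,"twist": 0},
    {"claw": -1,"x": -1.2,"y": -25,"z": 0,"twist": 0},
    {"claw": -1,"x": -1.4,"y": -28,"z": 0,"twist": 0},
    {"claw": -1,"x": -1.5,"y": -31,"z": 0,"twist": 0},
    {"claw": -1,"x": -1.7,"y": -34,"z": 0,"twist": 0},
    {"claw": -1,"x": -1.8,"y": -37,"z": 0,"twist": 0},
    {"claw": -1,"x": -2,"y": -40,"z": 0,"twist": 0},
    {"claw": -1,"x": -2.1,"y": -43,"z": 0,"twist": 0},
    {"claw": -1,"x": -2.3,"y": -46,"z": 0,"twist": 0},
    {"claw": -1,"x": -2.4,"y": -48,"z": 0,"twist": 0},
    {"claw": -1,"x": -2.5,"y": -49.4,"z": 0,"twist": 0},
    {"claw": -1,"x": -2.5,"y": -49.4,"z": 0,"twist": 0},
    {"claw": -1,"x": -2.5,"y": -49.4,"z": 0,"twist": 0}
  ]
}}

```text
t: 17.0
eef_pos: [0.402, 0.2175, 0.2012]
eef_rot: [0.0, 0.999, 0.047, -0.002]
force: [-1.1, 0.7, -1.1]
grip_width: 0.0126
```

```bash
python3 - <<'E'
from h import *
s=read_state(); print(s['t'],s['eef_pos'],s['force'],s['grip_width'])
d=grab('wrist','w11.png');print(delta([.4038,.2177,.104],-84.7))
E
```

```text
17.0 [0.40199229 0.21751622 0.20115084] [-1.06041908  0.71641239 -1.05750645] 0.012591804319751269
(array([ 0.16, -0.07,  9.74]), np.float64(0.06), 'yaw', np.float64(-84.64))
```

View pics/w11.png

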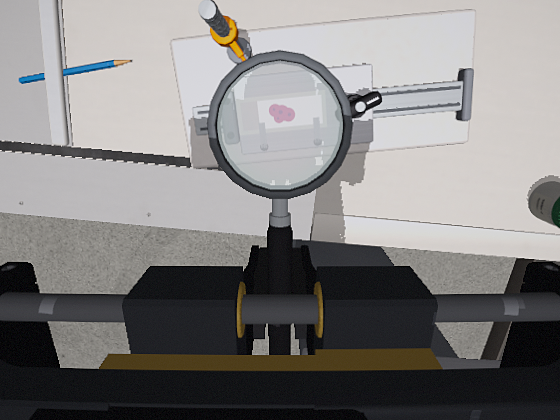

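{"op": "carry_out", "data": {
  "targets": [
    {"claw": -1,"x": 0,"y": 0,"z": 1,"twist": 0},
    {"claw": -1,"x": 0,"y": 0,"z": 2.5,"twist": 0},
    {"claw": -1,"x": 0,"y": 0,"z": 4,"twist": 0},
    {"claw": -1,"x": 0,"y": 0,"z": 5.5,"twist": 0},
    {"claw": -1,"x": 0,"y": 0,"z": 7,"twist": 0},
    {"claw": -1,"x": 0,"y": 0,"z": 8.5,"twist": 0},
    {"claw": -1,"x": 0,"y": 0,"z": 9.5,"twist": 0},
    {"claw": -1,"x": 0,"y": 0,"z": 9.7,"twist": 0},
    {"claw": -1,"x": 0,"y": 0,"z": 9.7,"twist": 0},
    {"claw": -1,"x": 0,"y": 0,"z": 9.7,"twist": 0},
    {"claw": -1,"x": 0,"y": 0,"z": 9.7,"twist": 0},
    {"claw": -1,"x": 0,"y": 0,"z": 9.7,"twist": 0}
  ]
}}

```text
t: 18.05
eef_pos: [0.4047, 0.2171, 0.1062]
eef_rot: [-0.0, 0.999, 0.046, 0.001]
force: [0.3, -0.9, -0.6]
grip_width: 0.0128
```

```bash
python3 - <<'E'
from h import *
s=read_state(); print(s['t'],s['eef_pos'],s['force'],s['grip_width'])
d=grab('wrist','w12.png');print(delta([.4038,.2177,.104],-84.7))
a=d['img'][:,:,::-1]; cv2.imwrite('pics/w12c.png',cv2.resize(a[20:220,180:400],None,fx=3,fy=3,interpolation=cv2.INTER_CUBIC))
d=grab('side','s12.png'); a=d['img'][:,:,::-1]; cv2.imwrite('pics/s12c.png',cv2.resize(a[125:225,180:290],None,fx=6,fy=6,interpolation=cv2.INTER_CUBIC))
E
```

```text
18.05 [0.40469139 0.21706589 0.10621076] [ 0.25116377 -0.89206548 -0.61256248] 0.012772596220433438
(array([-0.08, -0.06,  0.22]), np.float64(-0.02), 'yaw', np.float64(-84.72))
```

View pics/w12c.png

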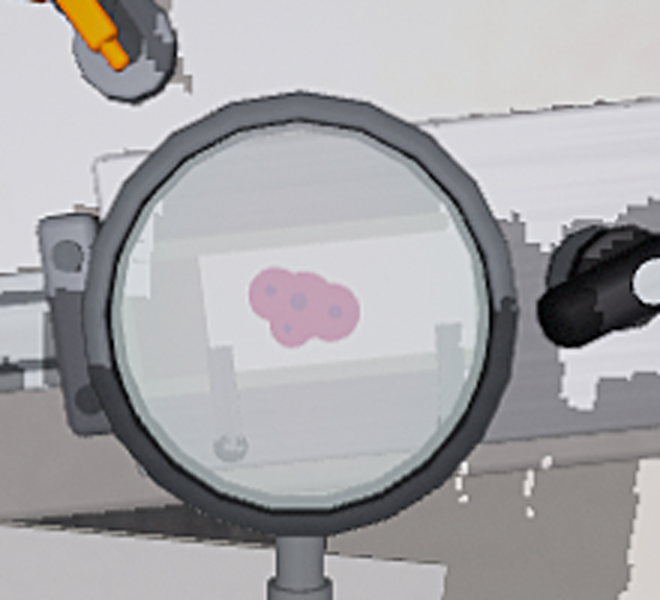

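View pics/s12c.png

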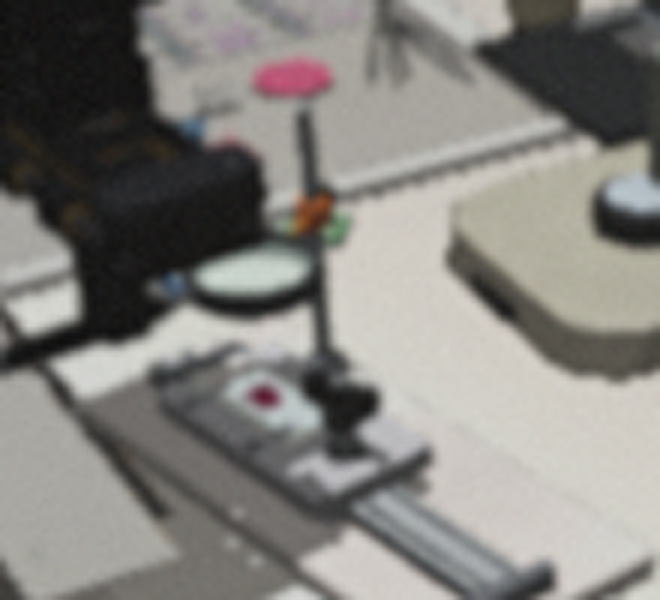

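```bash
python3 - <<'E'
from h import *
W=load('w12.png');S=load('side0.png');S12=load('s12.png');W7=load('w7.png');W3=load('w3.png')
s=read_state();tcp=s['eef_pos'];print(s['t'],tcp)
w=lambda x,y:(180+(x+.5)/3-.5,20+(y+.5)/3-.5)
sec=onz(W,w(304,306),.0425);print('sec',sec)
th=.191;Rz=np.array([[np.cos(th),-np.sin(th)],[np.sin(th),np.cos(th)]])
for base in (sec[:2],np.array([.477,.2243])):
  t=base+Rz@[.04,.023]
  for z in (.10,.104,.108,.112): print(z,t,[(3*(q[0]-180),3*(q[1]-20)) for q in [proj(W,[*t,z])]],'S',proj(S,[*t,z]))
tp=w(122,62)
print('W12-W7',tri(W,tp,W7,(345+138.5/9-.5,95+276.5/9-.5)),'W12-W3',tri(W,tp,W3,(400,15.2)))
# rim extents -> depth
for z in (.104,.108,.112,.116,.120): 
  a,b=onz(W,w(83,310),z),onz(W,w(517,310),z); print(z,'width',np.linalg.norm(a-b),'mid',(a+b)/2,'far',onz(W,w(300,93),z),'near',onz(W,w(300,536),z))
E
```

```text
18.15 [0.40461997 0.21716815 0.10613145]
sec [0.47638873 0.22295877 0.0425    ]
0.1 [0.51129499 0.25313414] [(np.float64(133.61448622974416), np.float64(77.40729938879366))] S [228.58707312 166.01739694]
0.104 [0.51129499 0.25313414] [(np.float64(129.39711042664874), np.float64(72.87668284607929))] S [228.48469769 164.82340297]
0.108 [0.51129499 0.25313414] [(np.float64(124.95998395673831), np.float64(68.11109863786254))] S [228.38206817 163.62540149]
0.112 [0.51129499 0.25313414] [(np.float64(120.28552652527475), np.float64(63.09184367479713))] S [228.27918443 162.42337959]
0.1 [0.51190626 0.25447537] [(np.float64(125.26690565283778), np.float64(72.4036304214612))] S [228.57900862 165.77639899]
0.104 [0.51190626 0.25447537] [(np.float64(120.8328309133044), np.float64(67.74284748713683))] S [228.47673636 164.58314807]
0.108 [0.51190626 0.25447537] [(np.float64(116.16754546644131), np.float64(62.84022983520015))] S [228.37421069 163.38589742]
0.112 [0.51190626 0.25447537] [(np.float64(111.25254318720079), np.float64(57.676523834827265))] S [228.27143148 162.18463421]
W12-W7 (array([0.
[... 207 characters left out ...]
0.22405151 0.104     ] far [0.51090664 0.22704091 0.104     ] near [0.44051752 0.22051361 0.104     ]
0.108 width 0.06893350036693605 mid [0.47879462 0.22406878 0.108     ] far [0.51031758 0.2269853  0.108     ] near [0.44164446 0.22061714 0.108     ]
0.112 width 0.06721098199507769 mid [0.47899326 0.22408606 0.112     ] far [0.50972851 0.2269297  0.112     ] near [0.44277141 0.22072066 0.112     ]
0.116 width 0.06548846362321929 mid [0.47919189 0.22410333 0.116     ] far [0.50913945 0.2268741  0.116     ] near [0.44389836 0.22082419 0.116     ]
0.12 width 0.06376594525136095 mid [0.47939053 0.22412061 0.12      ] far [0.50855038 0.2268185  0.12      ] near [0.4450253  0.22092771 0.12      ]
```

```bash
python3 - <<'E'
from h import *
S12=load('s12.png');a=S12['img'][:,:,::-1]
for z in (.105,.11,.115,.12): print(z,(proj(S12,[.4774,.2238,z])-[180,125])*6, 'R',(proj(S12,[.4774+.0335*.8,.2238-.0335*.6,z])-[180,125])*6)
cv2.imwrite('pics/s12d.png',cv2.resize(a[150:185,205:245],None,fx=16,fy=16,interpolation=cv2.INTER_CUBIC))
post=[.5312,.2685]
for z in (.101,.108,.115): print('post',z,(proj(S12,[*post,z])-[205,150])*16,'tip',(proj(S12,[.5116,.2540,z])-[205,150])*16,'lens c',(proj(S12,[.4774,.2238,z])-[205,150])*16)
u=np.array([.8787,.4774]) # side camera right dir approx
Rr=Rc(S12)[:,0]; Rr=Rr[:2]/np.linalg.norm(Rr[:2])
for z in (.101,.108,.115):
  print('edges',z,[((proj(S12,[.4774+k*.0335*Rr[0],.2238+k*.0335*Rr[1],z])-[205,150])*16).round() for k in (-1,1)])
E
```

```text
0.105 [252.90019949 280.79257624] R [321.96721472 283.50561602]
0.11 [252.02000115 271.63785271] R [321.2371663  274.32519113]
0.115 [251.13697184 262.44322665] R [320.50471255 265.10453926]
0.12 [250.25110962 253.20852844] R [319.76985112 255.8434874 ]
post 0.101 [438.00938581 189.91940747] tip [376.46097188 249.14735158] lens c [276.27285674 368.23397176]
post 0.108 [435.36870155 156.73608522] tip [373.59047316 215.65836954] lens c [272.99312024 334.14538911]
post 0.115 [432.71677795 123.36158102] tip [370.70753379 181.97262553] lens c [269.69859156 299.8486044 ]
edges 0.101 [array([ 90., 371.]), array([463., 366.])]
edges 0.108 [array([ 86., 337.]), array([460., 331.])]
edges 0.115 [array([ 83., 303.]), array([457., 297.])]
```

View pics/s12d.png

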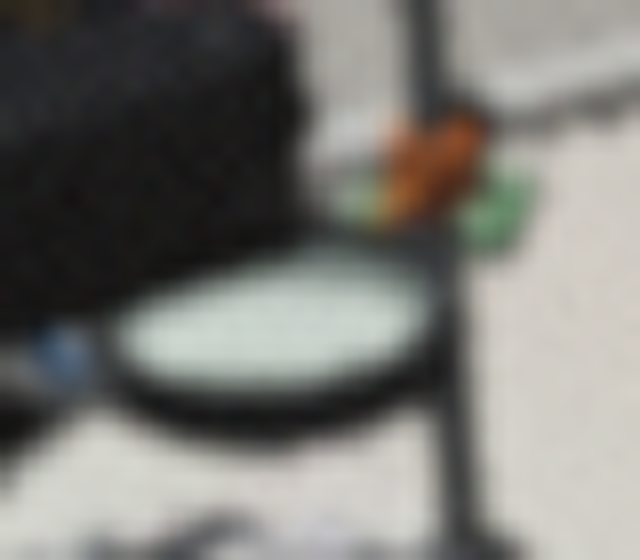

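{"op": "carry_out", "data": {
  "targets": [
    {"claw": -1,"x": 0,"y": 0,"z": 0.15,"twist": 0},
    {"claw": -1,"x": 0,"y": 0,"z": 0.15,"twist": 0},
    {"claw": -1,"x": 0,"y": 0,"z": 0.15,"twist": 0},
    {"claw": -1,"x": 0,"y": 0,"z": 0.15,"twist": 0},
    {"claw": -1,"x": 0,"y": 0,"z": 0.15,"twist": 0},
    {"claw": -1,"x": 0,"y": 0,"z": 0.15,"twist": 0},
    {"claw": -1,"x": 0,"y": 0,"z": 0.15,"twist": 0},
    {"claw": -1,"x": 0,"y": 0,"z": 0.15,"twist": 0}
  ]
}}

```text
t: 18.82
eef_pos: [0.4042, 0.2171, 0.104]
eef_rot: [0.0, 0.999, 0.046, -0.0]
force: [0.7, 0.2, -1.9]
grip_width: 0.0123
```

```bash
python3 - <<'E'
from h import *
s=read_state(); print(s['t'],s['eef_pos'],s['eef_rot'],s['qd'].round(4),s['force'],s['grip_width'])
d=grab('wrist','w13.png');d=grab('top','t13.png')
print(read_state()['eef_pos'])
E
```

```text
18.8167 [0.40420375 0.21711134 0.10403334] [ 9.58582022e-06  9.98932722e-01  4.61889288e-02 -2.54654039e-05] [-0.0009 -0.0004  0.0006 -0.0013 -0.0003  0.0002] [ 0.6793598   0.23441577 -1.94752272] 0.012349035506245219
[0.40423932 0.21710865 0.10403991]
```

View pics/w13.png

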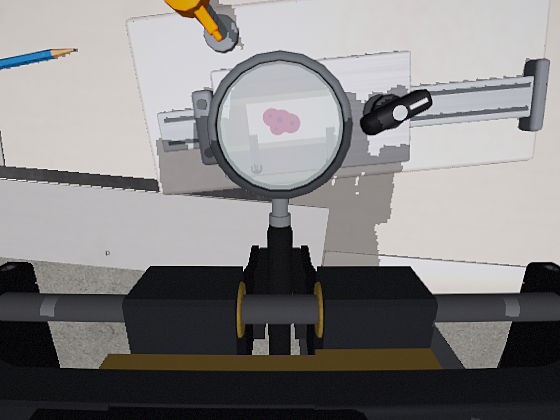

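View pics/t13.png

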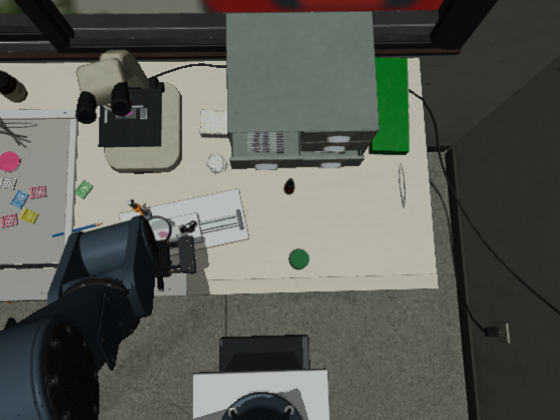

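```bash
python3 - <<'E'
from h import *
d=load('t13.png'); a=d['img'][:,:,::-1]
cv2.imwrite('pics/t13c.png',cv2.resize(a[195:260,120:210],None,fx=8,fy=8,interpolation=cv2.INTER_CUBIC))
f=lambda P:((proj(d,P)-[120,195])*8+4).round()
print('lens c top',f([.477,.2237,.1154]),'section',f([.477,.2240,.0425]),'tip',f([.5117,.2543,.1084]))
for n,v in dict(l=(0,1),r=(0,-1),u=(1,0),d=(-1,0)).items(): print(n,f([.477+.0335*v[0],.2237+.0335*v[1],.1154]))
E
```

```text
lens c top [287. 284.] section [345. 319.] tip [185. 168.]
l [165. 287.]
r [408. 281.]
u [289. 165.]
d [285. 404.]
```

View pics/t13c.png

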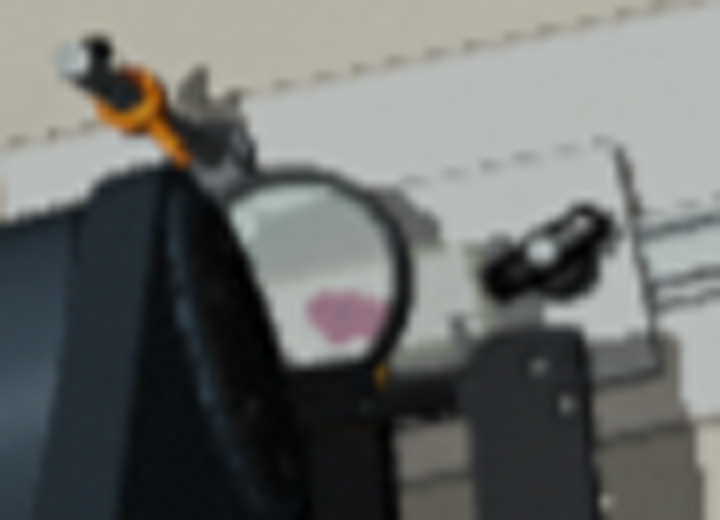

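```bash
python3 - <<'E'
from h import *
s=read_state(); print(s['t'],s['eef_pos'])
print(arm.finish_job())
E
```

```text
18.9167 [0.40423932 0.21710865 0.10403991]
the job is handed in; nothing more can be done
None
```

I finished the job and handed it in at 18.9 s, with the arm still gripping the lens over the section.

- **Carriage:** I pulled it about 81 mm along the rail by its knob, until it met the grey stop. The push there read about 10 N, and the wrist picture showed no gap at the stop.
- **Clamp:** I turned the knob clockwise to its end stop, where the torque rose to about 0.76 N m. The picture put the knob at about 1.41 rad, past the 1.15 rad needed to clamp.
- **Lens:** I gripped it by the handle and placed it using the tool position and the measured grip offset. Its centre works out at about (0.477, 0.224, 0.108) m, and I measured the section at (0.477, 0.224). The tool was level and still at hand-in.
- **Last checks:** In the final top view the lens rim, the section and the pointer tip each lay within about 1 mm of where I expected them. The pot, bottle and forceps looked unmoved.

Two things did not go cleanly:

- **Pointer height:** My readings ranged from 100 to 111 mm, with one early, poor reading of 130 mm that I dropped. I set the rim at 108 mm, so its height could be off by about 2 to 3 mm.
- **First knob grip:** It closed on the wider hub under the bar. I opened, went up 7 mm and gripped the bar itself before sliding.

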